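Press the cork backing onto a fired tile

TASK

Bond the cork backing on the tile: grip the fragile cork-backed tile gently, lay it softly, cork side up, in the nest on the press bed, squarely between the guides at the back stop, and let go of it while the red safety catch is still on. Then flip the catch fully off, pull the lever by its black grip smoothly all the way down to its stop so that the foot presses the cork without a blow, and keep it there for a few seconds. Finish while still holding the lever down, and leave everything else on the bench where it is.

Things in the scene. Friction and masses are not known exactly. Their poses are not given: they have to be found in the camera images.
- cork_tile_centre (a point): fragile cork-backed tile: fired clay 100 x 50 x 12 mm (long side along its x) with a brown cork sheet 95 x 45 x 4 mm on top, 16 mm high in all, 100 to 190 g. The point is its centre, 8 mm above its underside. It lies on a plywood ware board (top 18 mm above the table); left or right varies. Grip it across its 50 mm width; finger forces under 50 N are safe, more chips it.
- press: hand lever press bolted to the table, dark cast iron, steel lever. Origin on the table below the lever's pivot, z up; the lever comes down to its front, -x; the catch is on its +y side, the grip on its -y side. Base plate x = -205 to 70 mm, y = -75 to 75 mm, 20 mm high. The pivot axis lies along y, 95 mm above the table, in a fork 50 mm deep, 46 mm wide; lever 240 mm long from pivot to grip.
- press_bed (a point): middle of the nest on the felt bed, 24 mm above the table and 130 mm in front of the pivot; axes as the press. The tile's underside centre belongs here, long side along x: 2 mm before the back stop (14 mm high), 5 mm to a guide (20 mm long, 10 mm high) on either side of its rear end; the rest of its sides is free for fingers. With the lever up, the foot is 100 mm behind and 0.24 m up.
- press_catch (a joint): red safety catch, a rocker: 0 = on (its bar stands before a lug of the lever, which then gives 0.04 rad, or 0.1 if pulled hard), 1.3 = fully off; clear of the lug from 1.1. Its axis is parallel to the press's x, 52 mm to the +y side of the press's middle, 168 mm above the table. A stiff hinge (0.07 N m) keeps it where it is left.
- catch_tab (a point): top of the catch's red thumb tab, 50 mm out from the catch's axis. The tab is 62 mm long, 20 mm wide. With the catch on it slopes up by 35 degrees away from the press; pushed straight down from above (about 2 N, some 65 mm) it tips to 40 degrees below level, fully off.
- press_lever (a joint): lever: 0 = raised (leaning 15 degrees back from upright), 1.83 = pulled fully down to its rubber stop (level, pointing to the press's front). A return spring lifts it whenever it is let go; at the grip it takes about 2 to 4 N to pull, rising to 14 N over the last 0.09 rad, where the foot's spring is squeezed against the tile.
- grip_centre (a point): middle of the lever's black grip, a round sleeve 25 mm thick and 90 mm long along the press's y axis, spinning freely on its rod; 240 mm from the pivot, 70 mm to the -y side of the press's middle. Raised it is 327 mm, fully down 95 mm above the table. Fingers can straddle it from above and lead it round its arc, hand upright. The point turns with the sleeve: use only its position.
- press_foot: sprung round presser foot under the lever, a black rubber disc 44 mm across, 130 mm from the pivot; the point is the middle of its face. It meets the tile about 0.09 rad before the lever's stop, and its spring (1.5 N/mm) then presses with about 18 N at the stop. Met at under 1 rad/s of the lever it does not strike.
- bare_tile: the other tile on the ware board: 100 x 50 x 12 mm, green glaze upwards, no cork; not used
- carved_bowl: dark carved bowl, 136 mm across, standing on the banding wheel (its table is 82 mm high); not used
- slip_dish: small purple dish, 90 mm across, 35 mm high; not used
- glaze_tub: white round tub with a yellow lid, 80 mm across, 85 mm high; not used
- brayer: hand roller with a black roller and a wooden handle, lying, 32 mm high; not used
- glaze_brush: brush with a wooden handle, 200 mm long, lying; not used
- wood_tool: flat wooden modelling tool, about 185 mm long, 10 mm high; not used
Things that resemble listed ones, but are neither listed nor needed, are in the scene too. Leave any pink or yellow look-alike of the part that bears cork_tile_centre alone.

How it is judged:
By the outcome, as a careful person would: the job done as asked, in the order asked, and still so for the second after the job is handed in, while the arm keeps its last pose, push and grip.
It also fails if it takes over 69 s, if anything falls off the work surface, if the arm or the gripper's body presses on something with over 40 N, if the wrist force passes 120 N, or if a joint passes its speed limit or range.

ROBOT

A 7-joint arm with a two-finger parallel gripper is mounted at the origin on the work surface. World frame = base frame: x ahead of the robot, y to its left, z up, the work surface at z = 0. Lengths are in m, angles in rad, forces in N, time in s.
With the tool pointing down it reaches from about 0.4 to 0.85 m from the base axis. Payload 4.5 kg.
Tool frame: the origin (TCP) lies midway between the tips of the shut fingers; the grasp point (between the pads) lies 19 mm behind it; x points along the fingers, y is the direction in which the jaws open and shut, and the axes are right-handed (so a half turn about x gives the same grasp; the last joint's range is limited). The gripper opens to 88 mm and grips with 3 to 60 N. Pads are 18 mm wide; open, the fingers measure 123 mm over their backs; the gripper's body (75 mm by 187 mm) begins 45 mm behind the grasp point.
Start: joints at [1.379, 0.689, -0.195, 1.565, 0.157, 0.902, -0.215], TCP at [0.14, -0.609, 0.239] pointing down, gripper open.
Joint ranges: [-3.01, 3.01], [-0.46, 2.08], [-1.47, 1.51], [0.13, 2.56], [-1, 4.14], [0.04, 2.09], [-2.66, 2.66]. Speed limits (rad/s): [2.57, 2.57, 3.14, 3.14, 3.14, 3.14, 3.14].

INTERFACE

Orientations are given as a rotation vector (axis times angle).
In Python, from cell import * gives the robot as it stands. The module is installed in compiled form; this text tells all that it offers.
- The arm moves only by the shell command python3 -m handwheel 'ROWS' [OPENING] [FORCE]. ROWS is JSON, a list of rows, each an object of numbers: "dx", "dy", "dz": the shift along the world's x, y, z normalised to -1 to 1, where 1 is 200 mm; "rx", "ry", "rz": the turn, a rotation vector about the world's x, y, z normalised to -1 to 1, where 1 is 180 degrees. A call has 1 to 8 rows; each row is the pose to reach, as a shift and turn from the pose measured when the call began, turning the shorter way round; what a row does not reach only later rows make up. A row lasts 1/8 s, in which the tool goes at most 62.5 mm and 10.7 degrees, less where a joint would pass 70% of its speed; a pose out of reach is approached as far as the arm can. A call with a number of a shift or a turn outside -1 to 1 is refused whole. A call with a gripper value outside its range is refused whole. OPENING is the opening, from 0 (shut) to 1 (fully open), set as the call begins (- or left out, the last holds). The fingers move at their own pace and stop on an object; FORCE is the grip in N (left out, the last holds). Time passes only in rows, so rows that repeat a pose let the fingers close. It gives the time, the measured TCP pose, the force and the opening at its end, in the units of the state.
- state(): the state, without advancing time (a new reading comes with each control period).
- grab_frame(name): name is "side" or "top" or "wrist"; returns (picture, depth): 400x640x3 uint8, blue, green, red; 400x640 float32, m along the optical axis (not along the pixel's ray), 0 where there is no reading.
- get_calibration(name): a dict with "camera_matrix" (3x3 intrinsics, pixels), "eye" and "rotation" of the camera in the world; the wrist camera has in their place "mount" (4x4, takes a point from camera to tool coordinates, whose origin is the TCP and whose axes are the tool frame's). Camera axes: x right, y up, looking along -z (the intrinsics and any distortion apply to the point x, -y, -z); pixel columns grow to the right and rows downward; lengths in m; the calibration is good to about 2 mm. A picture is of the moment at which its call begins: read the wrist's pose just before it. get_calibration takes no time and is no camera call.
- close_job(): hands the job in, once; it reports no verdict.
The state is a dict: "t": time; "joints": joint angles; "qd": joint speeds; "tau": joint torques, N m; "ee_pos": TCP position; "orientation": TCP orientation; "ft_force": force on the tool from outside, world axes, zero at the start; "wrist_torque": the same for the moment, N m; "grip_width": finger opening in m.
Only numpy, scipy, OpenCV 4.12 (cv2) and the standard library are available. Lean on these libraries where they do the work, as an engineer would, in place of code of your own. Each camera call takes 0.05 s, during which the arm holds its last target.

## Working session

There is one attempt and no reset: what is moved stays moved. The work goes in short steps, Python scripts to look and compute and a shell command to move; the robot and the scene stay as the last step left them, time stands still between calls to the robot, and variables do not carry over. Pictures are saved under pics/ and viewed, and the job is handed in when it is done.

```bash
mkdir -p pics; ls
python3 - <<'E'
from cell import *
import cv2
s=state();print({k:(v if not hasattr(v,'tolist') else v.tolist()) for k,v in s.items()})
for n in ["side","top"]:
    p,d=grab_frame(n);cv2.imwrite(f"pics/{n}0.png",p)
    import numpy as np;np.savez(f"pics/{n}0.npz",p=p,d=d)
    print(n,get_calibration(n))
print(get_calibration("wrist"))
E
```

```text
pics
{'t': 0.0, 'joints': [1.378793189054123, 0.6899799275984343, -0.19453020869896595, 1.5663607305130811, 0.15732709502788067, 0.902510539043608, -0.21511546984207314], 'qd': [0.001591063154385701, -0.00032174833761410465, 0.002108817807570487, -0.001424520999776317, -0.0006140109584794206, -0.0011934520348841347, 0.001152130360583087], 'tau': [0.0010867590390262194, -52.75615096092224, -1.2671802565455437, -15.342820286750793, -0.05284217884764075, 0.006524031632579863, 0.00017163703887490556], 'ee_pos': [0.1397382387870903, -0.6085158222524952, 0.23790854363407835], 'orientation': [2.102286095328384, 0.2404487945563795, -2.103042027903772], 'ft_force': [0.7184429920152051, 0.79629731249979, -0.16832714775295068], 'wrist_torque': [-0.030800638910493342, -0.01082721945457669, 0.025106851962068962], 'grip_width': 0.08798327768283322}
side {'camera_matrix': array([[405.29164916,   0.        , 315.55648067],
       [  0.        , 405.29164916, 196.89345882],
       [  0.        ,   0.        ,   1.        ]]), 'eye': array([-0.09100766,  0.81187385,  0.97577916]), 'rotation': array([ 
[... 152 characters left out ...]
.41351304],
       [  0.        ,   0.        ,   1.        ]]), 'eye': array([0.08746008, 0.0442826 , 2.03897361]), 'rotation': array([ 0.15234227, -0.15976673, -1.5563077 ])}
{'camera_matrix': array([[336.26961759,   0.        , 319.8846319 ],
       [  0.        , 336.26961759, 201.20647323],
       [  0.        ,   0.        ,   1.        ]]), 'mount': array([[-2.25703586e-04,  2.57756341e-01, -9.66209924e-01,
        -1.46163898e-01],
       [ 9.99999675e-01,  8.06082860e-04, -1.85576073e-05,
        -3.01959824e-04],
       [ 7.74061918e-04, -9.66209614e-01, -2.57756439e-01,
        -6.67062027e-02],
       [ 0.00000000e+00,  0.00000000e+00,  0.00000000e+00,
         1.00000000e+00]])}
```

View pics/side0.png

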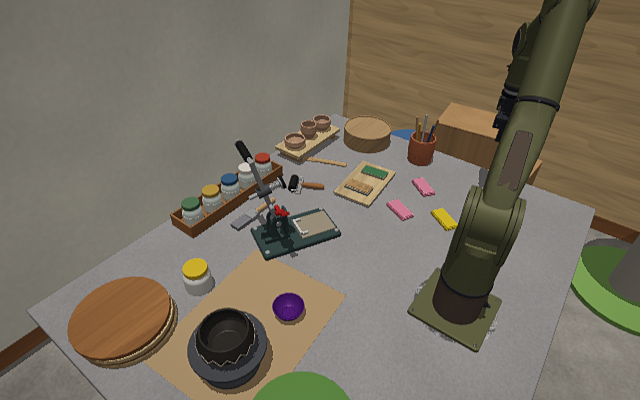

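View pics/top0.png

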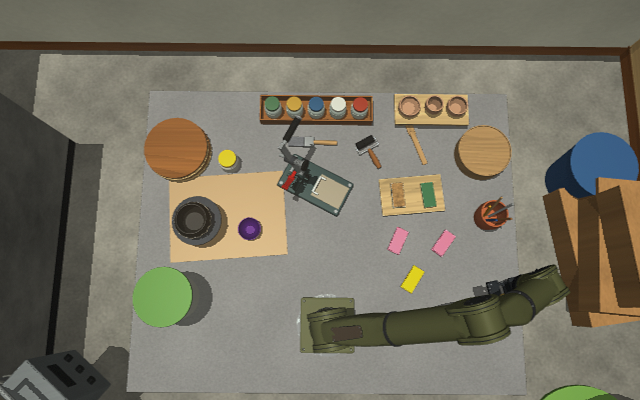

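```bash
cat > h.py <<'E'
import numpy as np, cv2
from scipy.spatial.transform import Rotation as R
from cell import *
def cam(n,s=None):
    c=get_calibration(n);K=c["camera_matrix"]
    if n!="wrist": return K,R.from_rotvec(c["rotation"]).as_matrix(),np.array(c["eye"])
    M=c["mount"];Rt=R.from_rotvec(s["orientation"]).as_matrix()
    return K,Rt@M[:3,:3],Rt@M[:3,3]+np.array(s["ee_pos"])
def ray(C,u,v):
    K,Rm,e=C;d=np.array([(u-K[0,2])/K[0,0],-(v-K[1,2])/K[1,1],-1.]);return e,Rm@d
def onplane(C,u,v,z):
    e,d=ray(C,u,v);return e+d*(z-e[2])/d[2]
def pt(C,u,v,dep):
    e,d=ray(C,u,v);return e+d*dep
def cloud(C,dep):
    K,Rm,e=C;v,u=np.mgrid[:dep.shape[0],:dep.shape[1]]
    d=np.stack([(u-K[0,2])/K[0,0],-(v-K[1,2])/K[1,1],-np.ones_like(u,float)],-1)
    return e+(d@Rm.T)*dep[...,None]
def proj(C,P):
    K,Rm,e=C;q=(np.asarray(P)-e)@Rm;return np.stack([K[0,0]*q[...,0]/-q[...,2]+K[0,2],-K[1,1]*q[...,1]/-q[...,2]+K[1,2]],-1)
E
python3 - <<'E'
from h import *
for n,(a,b,c,d) in {"top":(240,110,460,260),"side":(220,110,420,270)}.items():
    f=np.load(f"pics/{n}0.npz");p=f["p"]
    cv2.imwrite(f"pics/{n}0z.png",cv2.resize(p[b:d,a:c],None,fx=3.6,fy=3.6,interpolation=cv2.INTER_CUBIC))
C=cam("top");print(np.linalg.norm(C[1]))
X=cloud(C,np.load("pics/top0.npz")["d"])
for u,v in [(220,370),(327,310),(398,193),(428,195),(332,192),(249,229),(290,128)]: print(u,v,X[v,u].round(4),onplane(C,u,v,0).round(3))
E
```

```text
1.7320508075688776
220 370 [-0.1705  0.3989  0.0079] [-0.171  0.4    0.   ]
327 310 [0.0592 0.0073 0.3927] [ 0.053 -0.002  0.   ]
398 193 [ 0.5082 -0.2797  0.0361] [ 0.516 -0.286  0.   ]
428 195 [ 0.5039 -0.4014  0.0229] [ 0.509 -0.406  0.   ]
332 192 [ 0.5129 -0.0187  0.0213] [ 0.517 -0.019  0.   ]
249 229 [ 0.3651  0.3107 -0.0075] [0.364 0.31  0.   ]
290 128 [0.671  0.1368 0.3358] [0.786 0.155 0.   ]
```

View pics/top0z.png

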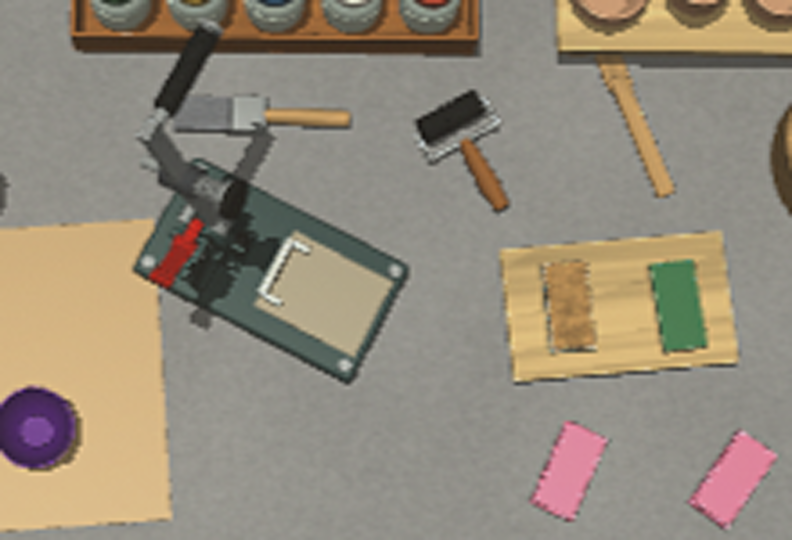

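View pics/side0z.png

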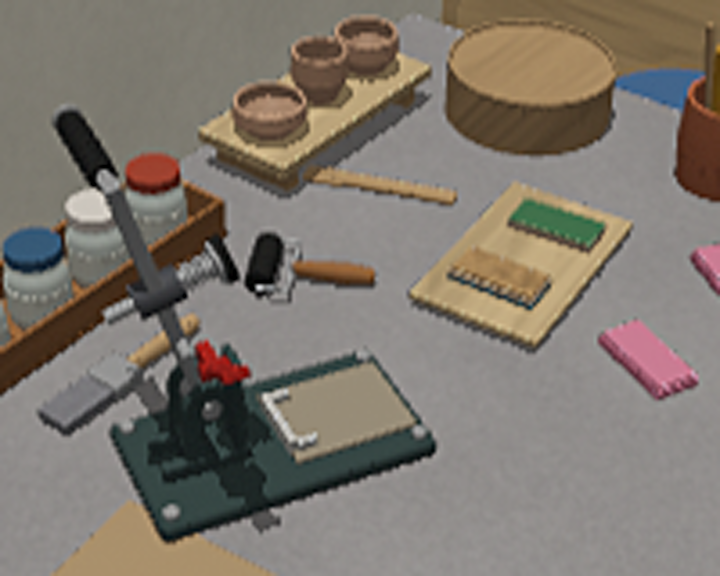

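Run:
```python
from h import *
C=cam("top");p=np.load("pics/top0.npz")["p"]
print("tool R",R.from_rotvec(state()["orientation"]).as_matrix().round(2))
S=lambda u,v:((u)/3.6+240-.4,v/3.6+110-.4)
print("plate corners")
cs=[onplane(C,*S(*q),.02) for q in [(134,268),(198,160),(408,268),(350,382)]]
for c in cs:print(c.round(4))
m=np.mean(cs,0);print("mean",m)
xa=(cs[1]-cs[2])+(cs[0]-cs[3]);a=np.arctan2(xa[1],xa[0]);print("yaw",np.degrees(a),[np.linalg.norm(cs[i]-cs[(i+1)%4]) for i in range(4)])
x=np.array([np.cos(a),np.sin(a),0]);o=m+x*.0675;print("origin",o,"bed",o-.13*x)
hsv=cv2.cvtColor(p,cv2.COLOR_BGR2HSV)
# cork
box=hsv[180:212,388:410];print(hsv[193,398],hsv[193,384],hsv[200,405])
M=np.zeros(hsv.shape[:2],np.uint8)
sub=cv2.inRange(hsv[175:220,386:412],(8,90,60),(20,255,185));M[175:220,386:412]=sub
c=max(cv2.findContours(M,0,1)[0],key=cv2.contourArea);r=cv2.minAreaRect(c);print(r)
b=[onplane(C,*q,.034) for q in cv2.boxPoints(r)];print(np.array(b).round(4),np.mean(b,0))
```

```text
tool R [[-0.    0.22 -0.97]
 [ 0.   -0.97 -0.22]
 [-1.   -0.    0.  ]]
plate corners
[0.5436 0.2022 0.02  ]
[0.6688 0.1332 0.02  ]
[ 0.5465 -0.1025  0.02  ]
[ 0.4175 -0.0381  0.02  ]
mean [0.5440962  0.04870296 0.02      ]
yaw 62.443677686931636 [np.float64(0.14295716380526863), np.float64(0.26556656849761184), np.float64(0.1441933919194623), np.float64(0.271381095507893)]
origin [0.57532307 0.10854553 0.02      ] bed [ 0.51518242 -0.00670682  0.02      ]
[ 17 133 159] [ 20 110 209] [ 20 107 197]
((397.9364013671875, 192.27183532714844), (24.968809127807617, 27.81525421142578), 2.8624050617218018)
[[ 0.4576 -0.2267  0.034 ]
 [ 0.5703 -0.2342  0.034 ]
 [ 0.5661 -0.3336  0.034 ]
 [ 0.4535 -0.3251  0.034 ]] [ 0.51188209 -0.27990683  0.034     ]
```

```bash
python3 -m handwheel '[{"dx":0.3,"dy":0.25,"dz":0.1},{"dx":0.6,"dy":0.5,"dz":0.1},{"dx":0.9,"dy":0.8,"dz":0.1},{"dx":1,"dy":0.9,"dz":0.1}]' 1
python3 -m handwheel '[{"dx":0.3,"dy":0.3},{"dx":0.5,"dy":0.5},{"dx":0.8,"dy":0.7},{"dx":0.8,"dy":0.75},{"dx":0.8,"dy":0.75}]'
```

```text
schema error: expected keys dx, dy, dz, rx, ry, rz
schema error: expected keys dx, dy, dz, rx, ry, rz
```

Run:
```python
from h import *
s=state();p,d=grab_frame("wrist");cv2.imwrite("pics/w1.png",p);np.savez("pics/w1.npz",p=p,d=d,ee=s["ee_pos"],o=s["orientation"])
print(s["t"],np.round(s["ee_pos"],4),np.round(s["joints"],2))
print(R.from_rotvec(s["orientation"]).as_matrix().round(3))
```

```text
0.1 [ 0.1398 -0.6086  0.238 ] [ 1.38  0.69 -0.19  1.57  0.16  0.9  -0.22]
[[-0.     0.224 -0.975]
 [ 0.002 -0.975 -0.224]
 [-1.    -0.002  0.   ]]
```

View pics/w1.png

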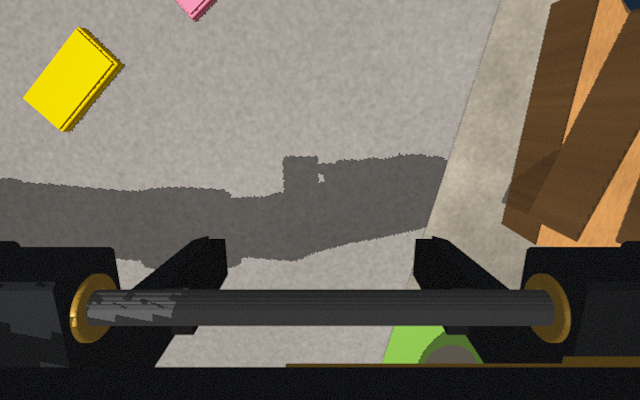

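```bash
python3 -m handwheel '[{"dx":0.2,"dy":0.25,"dz":0,"rx":0,"ry":0,"rz":0},{"dx":0.4,"dy":0.5,"dz":0,"rx":0,"ry":0,"rz":0},{"dx":0.6,"dy":0.75,"dz":0,"rx":0,"ry":0,"rz":0},{"dx":0.8,"dy":1,"dz":0,"rx":0,"ry":0,"rz":0}]' 1
python3 -m handwheel '[{"dx":0.25,"dy":0.3,"dz":0,"rx":0,"ry":0,"rz":0},{"dx":0.45,"dy":0.6,"dz":0,"rx":0,"ry":0,"rz":0},{"dx":0.5,"dy":0.65,"dz":0,"rx":0,"ry":0,"rz":0},{"dx":0.5,"dy":0.65,"dz":0,"rx":0,"ry":0,"rz":0}]'
python3 - <<'E'
from h import *
s=state();p,d=grab_frame("wrist");cv2.imwrite("pics/w2.png",p);np.savez("pics/w2.npz",p=p,d=d,ee=s["ee_pos"],o=s["orientation"])
print(s["t"],np.round(s["ee_pos"],4),np.round(s["joints"],2))
print(R.from_rotvec(s["orientation"]).as_matrix().round(3))
E
```

```text
t: 0.65
ee_pos: [0.2969, -0.412, 0.2381]
orientation: [2.103, 0.24, -2.103]
ft_force: [1.5, -0.1, -0.6]
grip_width: 0.0881
t: 1.15
ee_pos: [0.3994, -0.2786, 0.2381]
orientation: [2.101, 0.249, -2.097]
ft_force: [-0.4, -0.8, -0.5]
grip_width: 0.0879
1.15 [ 0.3994 -0.2786  0.2381] [ 0.62  0.51 -0.16  1.97  0.12  0.66 -0.95]
[[ 0.001  0.231 -0.973]
 [ 0.003 -0.973 -0.231]
 [-1.    -0.003 -0.002]]
```

View pics/w2.png

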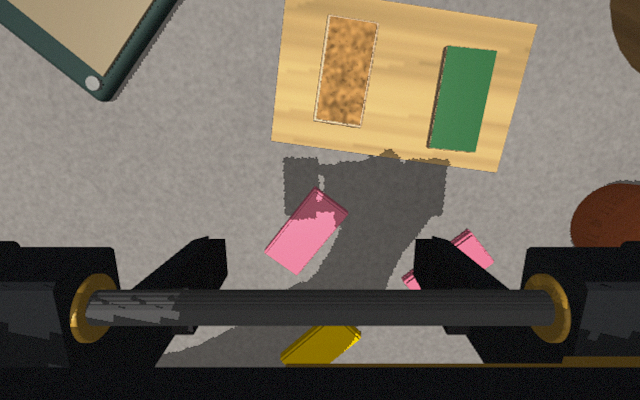

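Run:
```python
from h import *
f=np.load("pics/w2.npz");s=dict(ee_pos=f["ee"],orientation=f["o"]);C=cam("wrist",s);p=f["p"]
z=cv2.resize(p[0:150,270:420],None,fx=4,fy=4,interpolation=cv2.INTER_CUBIC);cv2.imwrite("pics/w2z.png",z)
q=[onplane(C,u,v,.030) for u,v in [(329,15),(377.5,20),(361,127.5),(314,122)]];print(np.round(q,4),np.mean(q,0))
print([np.linalg.norm(q[i]-q[(i+1)%4]).round(4) for i in range(4)])
l=(q[0]-q[3])+(q[1]-q[2]);w=(q[0]-q[1])+(q[3]-q[2]);print(np.degrees(np.arctan2(l[1],l[0])),np.degrees(np.arctan2(w[1],w[0]))-90)
hsv=cv2.cvtColor(p,cv2.COLOR_BGR2HSV);print(hsv[70,345],hsv[60,300])
M=np.zeros(p.shape[:2],np.uint8);M[0:140,305:385]=((hsv[0:140,305:385,1]>130)&(hsv[0:140,305:385,0]<20))*255
M=cv2.morphologyEx(M,cv2.MORPH_CLOSE,np.ones((5,5)));M=cv2.morphologyEx(M,cv2.MORPH_OPEN,np.ones((5,5)))
c=max(cv2.findContours(M,0,1)[0],key=cv2.contourArea);r=cv2.minAreaRect(c);b=[onplane(C,*t,.034) for t in cv2.boxPoints(r)];print(r,np.round(b,4),np.mean(b,0))
X=cloud(C,f["d"]);print("depth top",np.median(X[60:80,335:355,2]),np.median(X[50:90,290:305,2]))
C2=cam("side");p2=np.load("pics/side0.npz")["p"]
print(proj(C2,np.mean(q,0)),proj(cam("top"),np.mean(q,0)))
```

```text
[[ 0.5528 -0.2504  0.03  ]
 [ 0.5592 -0.2964  0.03  ]
 [ 0.4588 -0.3072  0.03  ]
 [ 0.453  -0.2589  0.03  ]] [ 0.50591811 -0.27821814  0.03      ]
[np.float64(0.0465), np.float64(0.101), np.float64(0.0487), np.float64(0.1001)]
5.519411514029441 7.384475958939262
[ 16 147 177] [ 19 115 226]
((345.77020263671875, 70.36552429199219), (46.43056106567383, 102.94827270507812), 8.530765533447266) [[ 0.4574 -0.2592  0.034 ]
 [ 0.5512 -0.252   0.034 ]
 [ 0.5555 -0.2957  0.034 ]
 [ 0.4615 -0.3061  0.034 ]] [ 0.50639757 -0.27824036  0.034     ]
depth top 0.034309042774510495 0.018314082163328943
[358.31272951 185.68958898] [397.38932914 193.8687444 ]
```

View pics/w2z.png

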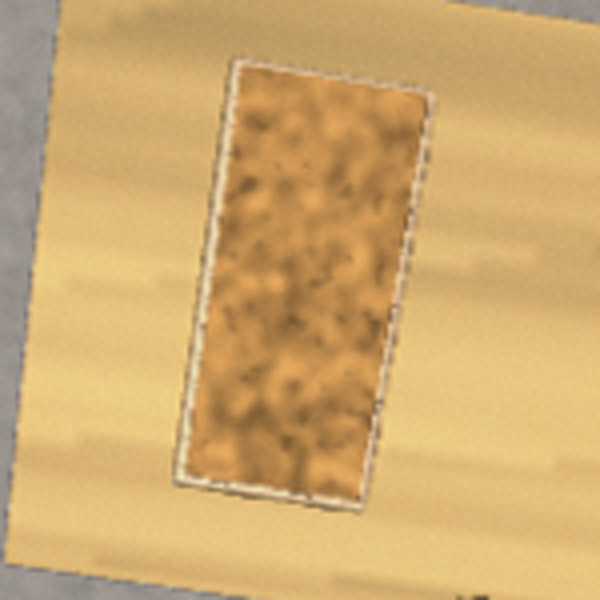

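Run:
```python
from h import *
s=state()
for n in ["side"]:
    p,d=grab_frame(n);np.savez("pics/side1.npz",p=p,d=d)
    C=cam(n);u,v=proj(C,np.array(s["ee_pos"])).astype(int);print(u,v)
    z=p[max(0,v-150):v+60,max(0,u-120):u+120];cv2.imwrite(f"pics/{n}1z.png",cv2.resize(z,None,fx=3,fy=3))
```

```text
391 148
```

View pics/side1z.png

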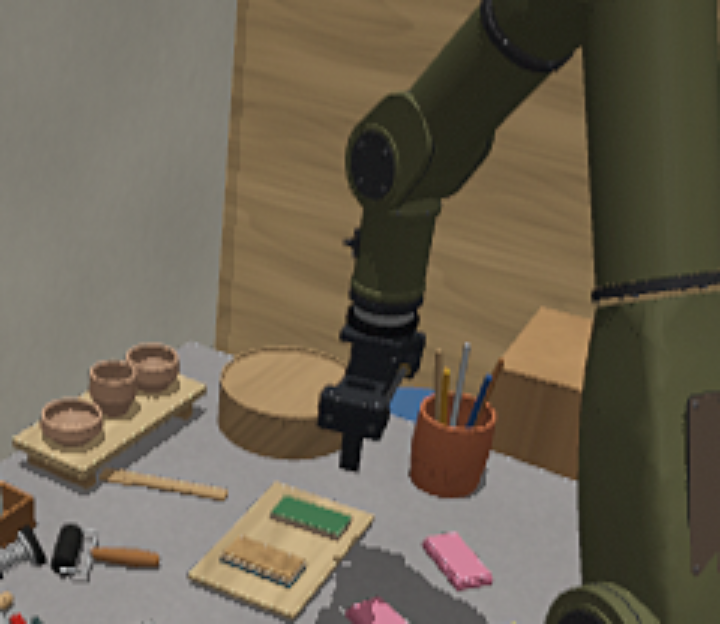

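```bash
python3 -m handwheel '[{"dx":0.27,"dy":0,"dz":-0.2,"rx":0,"ry":0,"rz":-0.022},{"dx":0.53,"dy":0,"dz":-0.5,"rx":0,"ry":0,"rz":-0.044},{"dx":0.533,"dy":0,"dz":-0.75,"rx":0,"ry":0,"rz":-0.044},{"dx":0.533,"dy":0.003,"dz":-0.85,"rx":0,"ry":0,"rz":-0.044},{"dx":0.533,"dy":0.003,"dz":-0.85,"rx":0,"ry":0,"rz":-0.044}]' 1
python3 - <<'E'
from h import *
s=state();p,d=grab_frame("wrist");cv2.imwrite("pics/w3.png",p);np.savez("pics/w3.npz",p=p,d=d,ee=s["ee_pos"],o=s["orientation"])
print(s["t"],np.round(s["ee_pos"],4),np.round(s["joints"],2))
Rm=R.from_rotvec(s["orientation"]).as_matrix();print(Rm.round(3),np.degrees(np.arctan2(Rm[1,1],Rm[0,1])))
p,d=grab_frame("top");cv2.imwrite("pics/t3.png",cv2.resize(p[140:260,330:490],None,fx=4,fy=4))
E
```

```text
t: 1.88
ee_pos: [0.5004, -0.2829, 0.0658]
orientation: [2.173, 0.095, -2.185]
ft_force: [0.2, -0.3, -0.6]
grip_width: 0.088
1.875 [ 0.5004 -0.2829  0.0658] [ 0.47  0.88 -0.07  1.84  0.12  0.44 -1.17]
[[-0.006  0.085 -0.996]
 [ 0.002 -0.996 -0.085]
 [-1.    -0.003  0.006]] -85.1245177501145
```

View pics/w3.png

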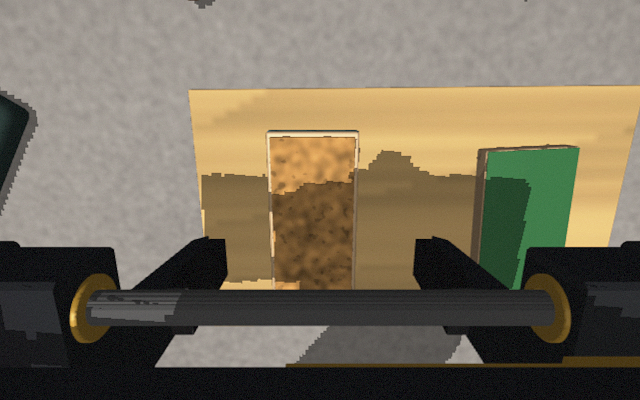

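```bash
python3 -m handwheel '[{"dx":0.028,"dy":0.024,"dz":-0.05,"rx":0,"ry":0,"rz":0.003},{"dx":0.028,"dy":0.024,"dz":-0.12,"rx":0,"ry":0,"rz":0.003},{"dx":0.028,"dy":0.024,"dz":-0.18,"rx":0,"ry":0,"rz":0.003},{"dx":0.028,"dy":0.024,"dz":-0.215,"rx":0,"ry":0,"rz":0.003},{"dx":0.028,"dy":0.024,"dz":-0.215,"rx":0,"ry":0,"rz":0.003}]' 1
python3 - <<'E'
from h import *
s=state();p,d=grab_frame("wrist");cv2.imwrite("pics/w4.png",p)
print(s["t"],np.round(s["ee_pos"],4))
Rm=R.from_rotvec(s["orientation"]).as_matrix();print(Rm.round(3),np.degrees(np.arctan2(Rm[1,1],Rm[0,1])))
E
```

```text
t: 2.6
ee_pos: [0.5075, -0.2785, 0.0249]
orientation: [2.171, 0.104, -2.175]
ft_force: [-0.7, -0.2, -0.4]
grip_width: 0.0877
2.6 [ 0.5075 -0.2785  0.0249]
[[-0.002  0.094 -0.996]
 [ 0.001 -0.996 -0.094]
 [-1.    -0.001  0.002]] -84.57753052270354
```

View pics/w4.png

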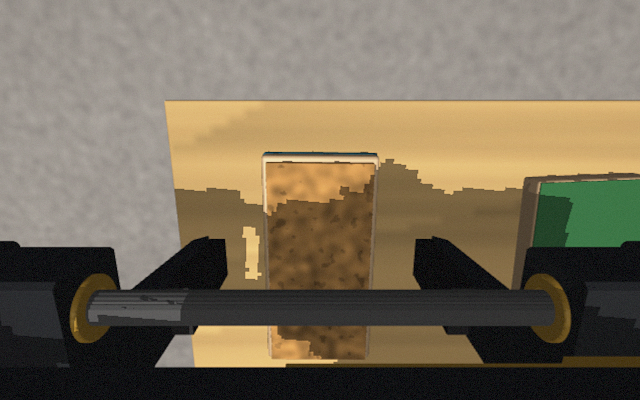

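```bash
python3 -m handwheel '[{"dx":0,"dy":0,"dz":-0.022,"rx":0,"ry":0,"rz":0},{"dx":0,"dy":0,"dz":-0.022,"rx":0,"ry":0,"rz":0},{"dx":0,"dy":0,"dz":-0.022,"rx":0,"ry":0,"rz":0},{"dx":0,"dy":0,"dz":-0.022,"rx":0,"ry":0,"rz":0}]' 0.65 8
python3 -m handwheel '[{"dx":0,"dy":0,"dz":0,"rx":0,"ry":0,"rz":0},{"dx":0,"dy":0,"dz":0,"rx":0,"ry":0,"rz":0},{"dx":0,"dy":0,"dz":0,"rx":0,"ry":0,"rz":0},{"dx":0,"dy":0,"dz":0,"rx":0,"ry":0,"rz":0}]' 0.4 15
```

```text
t: 3.15
ee_pos: [0.5079, -0.2787, 0.0211]
orientation: [2.172, 0.103, -2.174]
ft_force: [-0.0, -0.5, -0.4]
grip_width: 0.0576
t: 3.65
ee_pos: [0.508, -0.2787, 0.0212]
orientation: [2.172, 0.103, -2.174]
ft_force: [0.2, 0.4, 0.9]
grip_width: 0.0499
```

```bash
python3 -m handwheel '[{"dx":0,"dy":0,"dz":0.03,"rx":0,"ry":0,"rz":0},{"dx":0,"dy":0,"dz":0.1,"rx":0,"ry":0,"rz":0},{"dx":0,"dy":0,"dz":0.25,"rx":0,"ry":0,"rz":0},{"dx":0,"dy":0,"dz":0.45,"rx":0,"ry":0,"rz":0},{"dx":-0.05,"dy":0.15,"dz":0.65,"rx":0,"ry":0,"rz":0.05},{"dx":-0.1,"dy":0.35,"dz":0.75,"rx":0,"ry":0,"rz":0.1},{"dx":-0.2,"dy":0.55,"dz":0.8,"rx":0,"ry":0,"rz":0.15},{"dx":-0.26,"dy":0.7,"dz":0.8,"rx":0,"ry":0,"rz":0.2}]'
python3 -m handwheel '[{"dx":0,"dy":0.1,"dz":0,"rx":0,"ry":0,"rz":0.05},{"dx":0,"dy":0.12,"dz":0,"rx":0,"ry":0,"rz":0.1},{"dx":0,"dy":0.12,"dz":0,"rx":0,"ry":0,"rz":0.13},{"dx":0,"dy":0.12,"dz":0,"rx":0,"ry":0,"rz":0.13},{"dx":0,"dy":0.12,"dz":0,"rx":0,"ry":0,"rz":0.13}]'
python3 - <<'E'
from h import *
s=state();p,d=grab_frame("wrist");cv2.imwrite("pics/w5.png",p);np.savez("pics/w5.npz",p=p,d=d,ee=s["ee_pos"],o=s["orientation"])
print(s["t"],np.round(s["ee_pos"],4),np.round(s["joints"],2),s["grip_width"],np.abs(s["qd"]).max())
Rm=R.from_rotvec(s["orientation"]).as_matrix();print(Rm.round(3),np.degrees(np.arctan2(Rm[1,1],Rm[0,1])))
E
```

```text
t: 4.65
ee_pos: [0.4554, -0.1373, 0.183]
orientation: [1.797, 0.684, -1.795]
ft_force: [0.2, 0.1, -1.5]
grip_width: 0.0502
t: 5.28
ee_pos: [0.4555, -0.1136, 0.1834]
orientation: [1.523, 0.969, -1.521]
ft_force: [0.7, -0.0, -1.1]
grip_width: 0.05
5.275 [ 0.4555 -0.1136  0.1834] [ 0.37  0.6  -0.35  2.08  0.4   0.53 -0.71] 0.049952868405946954 0.004770604404433592
[[ 0.002  0.907 -0.422]
 [-0.001 -0.422 -0.907]
 [-1.     0.002 -0.   ]] -24.94338251512367
```

View pics/w5.png

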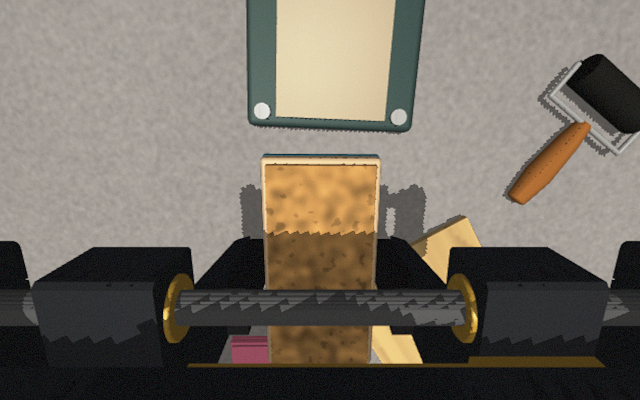

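```bash
python3 -m handwheel '[{"dx":0.08,"dy":0.15,"dz":0.1,"rx":0,"ry":0,"rz":-0.007},{"dx":0.16,"dy":0.31,"dz":0.2,"rx":0,"ry":0,"rz":-0.014},{"dx":0.16,"dy":0.31,"dz":0.2,"rx":0,"ry":0,"rz":-0.014},{"dx":0.16,"dy":0.31,"dz":0.2,"rx":0,"ry":0,"rz":-0.014}]'
python3 - <<'E'
from h import *
s=state();p,d=grab_frame("wrist");cv2.imwrite("pics/w6.png",p);np.savez("pics/w6.npz",p=p,d=d,ee=s["ee_pos"],o=s["orientation"])
print(s["t"],np.round(s["ee_pos"],4),np.round(s["joints"],2),s["grip_width"],np.abs(s["qd"]).max())
Rm=R.from_rotvec(s["orientation"]).as_matrix();print(Rm.round(3),np.degrees(np.arctan2(Rm[1,1],Rm[0,1])))
E
```

```text
t: 5.82
ee_pos: [0.4867, -0.0523, 0.223]
orientation: [1.552, 0.94, -1.553]
ft_force: [-0.2, 0.2, -0.7]
grip_width: 0.0495
5.825 [ 0.4867 -0.0523  0.223 ] [ 0.25  0.56 -0.37  1.98  0.32  0.66 -0.8 ] 0.04954512055097231 0.01760296850394631
[[ 0.001  0.887 -0.461]
 [-0.002 -0.461 -0.887]
 [-1.     0.002  0.001]] -27.48092051773472
```

View pics/w6.png

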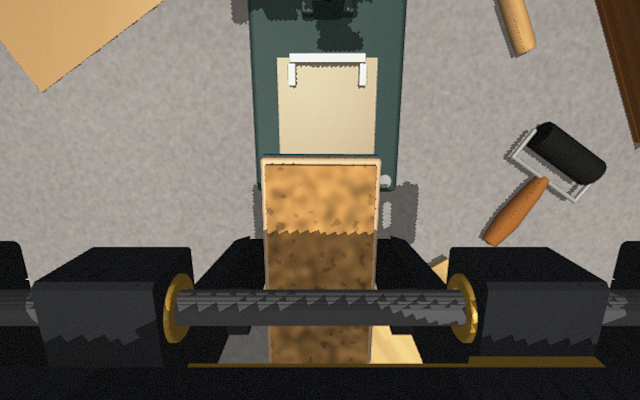

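Run:
```python
from h import *
f=np.load("pics/w6.npz");p=f["p"]
cv2.imwrite("pics/w6z.png",cv2.resize(p[35:195,230:430],None,fx=4,fy=4,interpolation=cv2.INTER_CUBIC))
```

```text
(no output)
```

View pics/w6z.png

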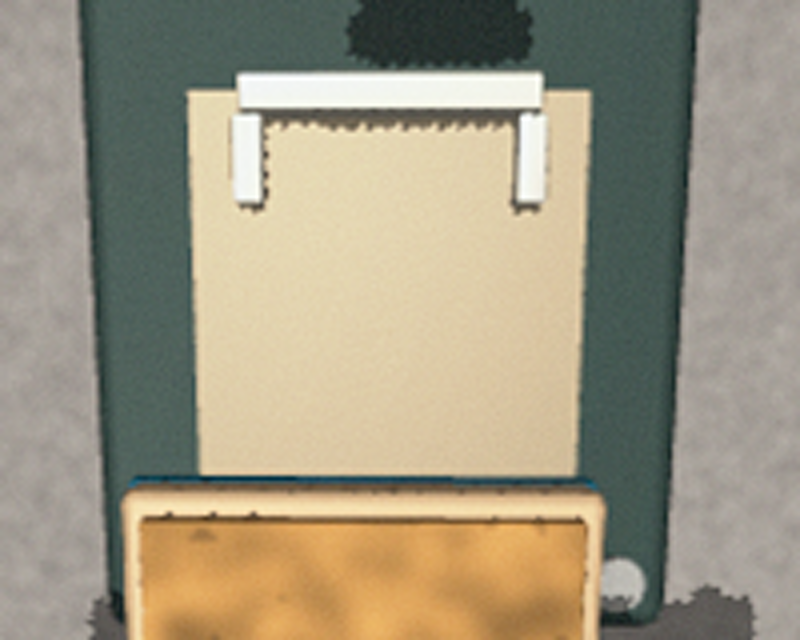

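Run:
```python
from h import *
f=np.load("pics/w6.npz");s=dict(ee_pos=f["ee"],orientation=f["o"]);C=cam("wrist",s);X=cloud(C,f["d"])
S=lambda U,V,z:onplane(C,U/4+230-.375,V/4+35-.375,z)
print("felt z",np.median(X[100:130,300:350,2]),"stop z",np.median(X[58:61,300:350,2]),"guide",np.median(X[67:82,291:293,2]))
A=S(238,107,.038);B=S(542,107,.038);gl=[S(262,115,.034),S(262,203,.034)];gr=[S(517,115,.034),S(516,203,.034)]
fl=[S(187,92,.024),S(200,474,.024)];fr=[S(592,92,.024),S(577,474,.024)]
pl=[S(82,10,.02),S(116,600,.02)];pr=[S(696,10,.02),S(662,600,.02)]
for n,(a,b) in dict(gl=gl,gr=gr,fl=fl,fr=fr,pl=pl,pr=pr).items(): d=a-b;print(n,np.round(a,4),np.round(b,4),"yaw",np.degrees(np.arctan2(d[1],d[0])).round(2))
d=B-A;yaw=np.degrees(np.arctan2(d[1],d[0]))+90;print("stop",A,B,"yaw",yaw)
for y in (62.2,62.7):
  x=np.array([np.cos(np.radians(y)),np.sin(np.radians(y))]);yy=np.array([-x[1],x[0]])
  P=lambda q:np.round([q[:2]@x,q[:2]@yy],4)
  T=np.array(s["ee_pos"])
  print(y,"tcp",P(T),"stop",P(A),P(B),"gl",P(gl[0]),P(gl[1]),"gr",P(gr[0]),P(gr[1]),"felt",P(fl[0]),P(fr[0]),"plate",P(pl[0]),P(pr[0]))
  zc=T[2]-.0032+.012
  t1,t2=S(127,490,zc),S(603,490,zc);print("tile front",P(t1),P(t2))
```

```text
felt z 0.02427012981469151 stop z 0.0382498553532481 guide 0.034348884193358076
gl [0.5175 0.0552 0.034 ] [0.5083 0.0382 0.034 ] yaw 61.38
gr [0.5701 0.0279 0.034 ] [0.5615 0.0105 0.034 ] yaw 63.5
fl [0.5041 0.0694 0.024 ] [ 0.4624 -0.0112  0.024 ] yaw 62.65
fr [0.5897 0.0248 0.024 ] [ 0.548  -0.0558  0.024 ] yaw 62.6
pl [0.4908 0.0974 0.02  ] [ 0.4257 -0.0302  0.02  ] yaw 63.0
pr [0.6202 0.03   0.02  ] [ 0.5541 -0.0971  0.02  ] yaw 62.57
stop [0.51348965 0.05870775 0.038     ] [0.57530838 0.02650664 0.038     ] yaw 62.48518617276949
62.2 tcp [ 0.1808 -0.4549] stop [ 0.2914 -0.4268] [ 0.2918 -0.4965] gl [ 0.2902 -0.432 ] [ 0.2709 -0.4318] gr [ 0.2905 -0.4913] [ 0.2712 -0.4917] felt [ 0.2965 -0.4136] [ 0.297  -0.5101] plate [ 0.3151 -0.3887] [ 0.3158 -0.5346]
tile front [ 0.2293 -0.4312] [ 0.2295 -0.4798]
62.7 tcp [ 0.1768 -0.4565] stop [ 0.2877 -0.4294] [ 0.2874 -0.4991] gl [ 0.2865 -0.4346] [ 0.2671 -0.4341] gr [ 0.2862 -0.4938] [ 0.2669 -0.4941] felt [ 0.2929 -0.4161] [ 0.2926 -0.5127] plate [ 0.3117 -0.3914] [ 0.3111 -0.5373]
tile front [ 0.2255 -0.4332] [ 0.2253 -0.4818]
```

```bash
python3 -m handwheel '[{"dx":0.08,"dy":0.12,"dz":-0.1,"rx":0,"ry":0,"rz":0},{"dx":0.167,"dy":0.251,"dz":-0.3,"rx":0,"ry":0,"rz":0},{"dx":0.167,"dy":0.251,"dz":-0.5,"rx":0,"ry":0,"rz":0},{"dx":0.167,"dy":0.251,"dz":-0.68,"rx":0,"ry":0,"rz":0},{"dx":0.167,"dy":0.251,"dz":-0.8,"rx":0,"ry":0,"rz":0},{"dx":0.167,"dy":0.251,"dz":-0.85,"rx":0,"ry":0,"rz":0},{"dx":0.167,"dy":0.251,"dz":-0.857,"rx":0,"ry":0,"rz":0},{"dx":0.167,"dy":0.251,"dz":-0.857,"rx":0,"ry":0,"rz":0}]'
python3 - <<'E'
from h import *
s=state();p,d=grab_frame("wrist");cv2.imwrite("pics/w7.png",p);np.savez("pics/w7.npz",p=p,d=d,ee=s["ee_pos"],o=s["orientation"])
print(s["t"],np.round(s["ee_pos"],4),np.round(s["joints"],2),s["grip_width"],np.abs(s["qd"]).max())
Rm=R.from_rotvec(s["orientation"]).as_matrix();print(Rm.round(3),np.degrees(np.arctan2(Rm[1,1],Rm[0,1])))
cv2.imwrite("pics/w7z.png",cv2.resize(p[100:260,220:420],None,fx=4,fy=4,interpolation=cv2.INTER_CUBIC))
E
```

```text
t: 6.88
ee_pos: [0.5202, -0.0028, 0.052]
orientation: [1.553, 0.939, -1.553]
ft_force: [-0.7, -0.4, -1.6]
grip_width: 0.05
6.875 [ 0.5202 -0.0028  0.052 ] [ 0.02  0.87 -0.18  2.01  0.47  0.3  -1.03] 0.04995516947274041 0.008178332725395029
[[ 0.001  0.887 -0.463]
 [-0.002 -0.463 -0.887]
 [-1.     0.002  0.001]] -27.562267101756557
```

View pics/w7.png

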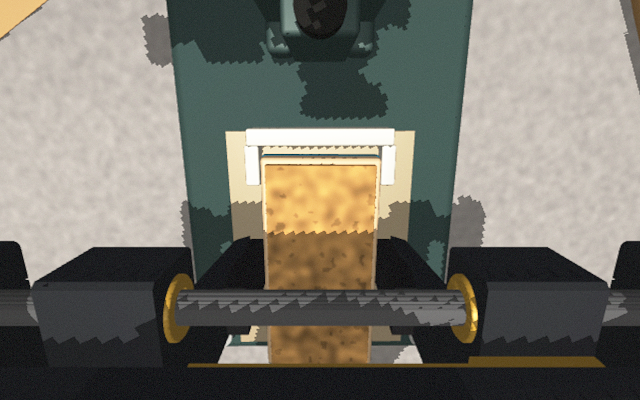

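View pics/w7z.png

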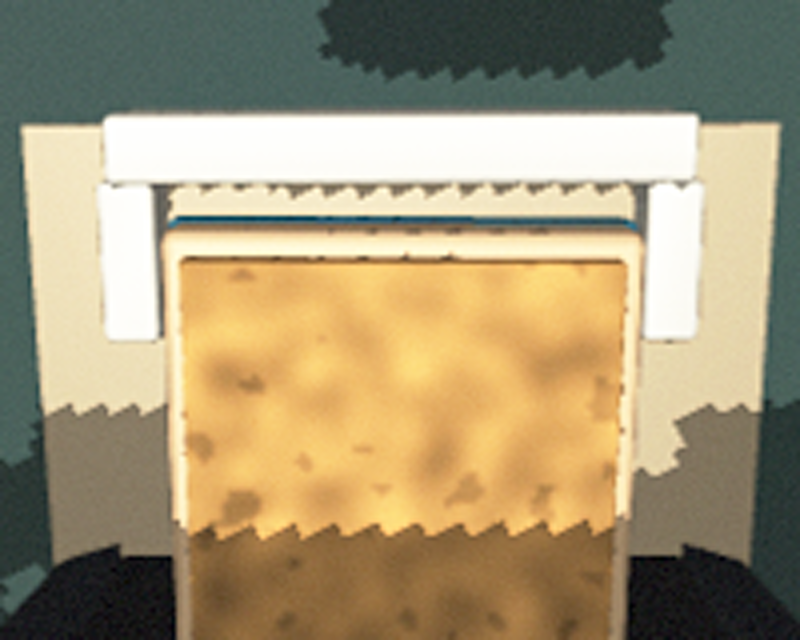

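Run:
```python
from h import *
f=np.load("pics/w7.npz");s=dict(ee_pos=f["ee"],orientation=f["o"]);C=cam("wrist",s);X=cloud(C,f["d"])
S=lambda U,V,z:onplane(C,U/4+220-.375,V/4+100-.375,z)
y=np.radians(62.55);x=np.array([np.cos(y),np.sin(y)]);yy=np.array([-x[1],x[0]]);P=lambda q:np.round([q[:2]@x,q[:2]@yy],4)
T=np.array(s["ee_pos"]);zb=T[2]-.0032;print("tcp",P(T))
print("stop",P(S(105,182,.038)),P(S(697,182,.038)),"gl",P(S(157,190,.034)),P(S(158,338,.034)),"gr",P(S(647,190,.034)),P(S(645,338,.034)))
print("felt back",P(S(22,124,.024)),P(S(780,124,.024)))
for v in (225,230): print("tile front top",v,P(S(163,v,zb+.012)),P(S(642,v,zb+.012)))
print("front bottom",P(S(170,217,zb)),P(S(638,217,zb)))
print("cork",P(S(180,260,zb+.016)),P(S(627,260,zb+.016)), "sides",P(S(175,500,zb+.012)),P(S(630,500,zb+.012)))
print("cork z by depth",np.median(X[180:220,290:350,2]),zb+.016)
```

```text
tcp [ 0.2373 -0.463 ]
stop [ 0.2887 -0.4286] [ 0.2885 -0.4984] gl [ 0.2873 -0.434 ] [ 0.269  -0.4332] gr [ 0.2872 -0.4933] [ 0.2688 -0.4939]
felt back [ 0.2947 -0.4155] [ 0.2944 -0.5117]
tile front top 225 [ 0.2865 -0.4392] [ 0.2864 -0.4881]
tile front top 230 [ 0.286  -0.4392] [ 0.2859 -0.4881]
front bottom [ 0.2859 -0.4379] [ 0.2857 -0.4897]
cork [ 0.2836 -0.4414] [ 0.2834 -0.486 ] sides [ 0.257  -0.4391] [ 0.2568 -0.4881]
cork z by depth 0.06509326991251779 0.06482878912088302
```

```bash
python3 -m handwheel '[{"dx":0,"dy":0,"dz":-0.02,"rx":0,"ry":0,"rz":0},{"dx":0,"dy":0,"dz":-0.04,"rx":0,"ry":0,"rz":0},{"dx":0,"dy":0,"dz":-0.06,"rx":0,"ry":0,"rz":0},{"dx":0,"dy":0,"dz":-0.075,"rx":0,"ry":0,"rz":0},{"dx":0,"dy":0,"dz":-0.09,"rx":0,"ry":0,"rz":0},{"dx":0,"dy":0,"dz":-0.1,"rx":0,"ry":0,"rz":0},{"dx":0,"dy":0,"dz":-0.105,"rx":0,"ry":0,"rz":0},{"dx":0,"dy":0,"dz":-0.11,"rx":0,"ry":0,"rz":0}]'
python3 -m handwheel '[{"dx":0,"dy":0,"dz":-0.003,"rx":0,"ry":0,"rz":0},{"dx":0,"dy":0,"dz":-0.006,"rx":0,"ry":0,"rz":0},{"dx":0,"dy":0,"dz":-0.009,"rx":0,"ry":0,"rz":0},{"dx":0,"dy":0,"dz":-0.011,"rx":0,"ry":0,"rz":0},{"dx":0,"dy":0,"dz":-0.011,"rx":0,"ry":0,"rz":0}]'
```

```text
t: 7.92
ee_pos: [0.5204, -0.0027, 0.0302]
orientation: [1.554, 0.939, -1.553]
ft_force: [0.1, 0.2, -1.7]
grip_width: 0.0499
t: 8.55
ee_pos: [0.5204, -0.0027, 0.028]
orientation: [1.554, 0.939, -1.553]
ft_force: [0.3, 0.2, -1.5]
grip_width: 0.0499
```

```bash
python3 -m handwheel '[{"dx":0,"dy":0,"dz":-0.002,"rx":0,"ry":0,"rz":0},{"dx":0,"dy":0,"dz":-0.004,"rx":0,"ry":0,"rz":0},{"dx":0,"dy":0,"dz":-0.004,"rx":0,"ry":0,"rz":0}]'
python3 - <<'E'
from h import *
s=state();p,d=grab_frame("wrist");s2=state();f=[s["ft_force"],s2["ft_force"]];print(np.round(f,2));cv2.imwrite("pics/w8z.png",cv2.resize(p[80:260,210:430],None,fx=3.5,fy=3.5,interpolation=cv2.INTER_CUBIC))
E
```

```text
t: 8.93
ee_pos: [0.5204, -0.0027, 0.0272]
orientation: [1.554, 0.939, -1.553]
ft_force: [-0.1, 0.2, -0.1]
grip_width: 0.0497
[[-0.09  0.17 -0.08]
 [ 0.75 -0.15 -1.05]]
```

View pics/w8z.png

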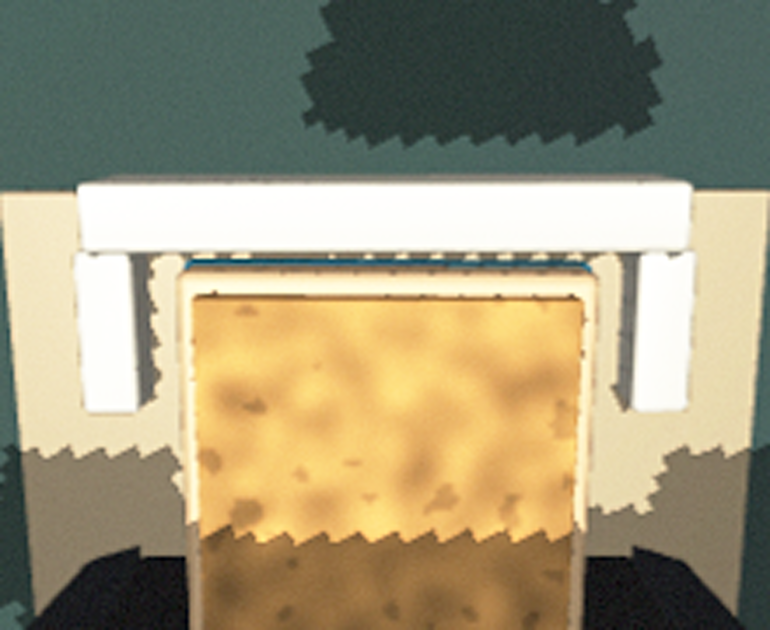

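```bash
python3 -m handwheel '[{"dx":0,"dy":0,"dz":-0.002,"rx":0,"ry":0,"rz":0},{"dx":0,"dy":0,"dz":-0.003,"rx":0,"ry":0,"rz":0},{"dx":0,"dy":0,"dz":-0.003,"rx":0,"ry":0,"rz":0}]'
python3 - <<'E'
from h import *
f=[]
for i in range(2):
    f.append(state()["ft_force"]);grab_frame("top")
print(np.round(f,2))
E
```

```text
t: 9.35
ee_pos: [0.5204, -0.0027, 0.0272]
orientation: [1.554, 0.939, -1.553]
ft_force: [-0.2, 0.2, 5.4]
grip_width: 0.0497
[[-0.2   0.16  5.37]
 [-0.9  -0.12  5.81]]
```

Firm contact (TCP no longer descending, about 6 N). I'll let go, then rise.

```bash
python3 -m handwheel '[{"dx":0,"dy":0,"dz":0.002,"rx":0,"ry":0,"rz":0},{"dx":0,"dy":0,"dz":0.002,"rx":0,"ry":0,"rz":0}]' 
python3 -m handwheel '[{"dx":0,"dy":0,"dz":0,"rx":0,"ry":0,"rz":0},{"dx":0,"dy":0,"dz":0,"rx":0,"ry":0,"rz":0},{"dx":0,"dy":0,"dz":0,"rx":0,"ry":0,"rz":0},{"dx":0,"dy":0,"dz":0,"rx":0,"ry":0,"rz":0}]' 0.8
python3 -m handwheel '[{"dx":0,"dy":0,"dz":0.05,"rx":0,"ry":0,"rz":0},{"dx":0,"dy":0,"dz":0.15,"rx":0,"ry":0,"rz":0},{"dx":-0.05,"dy":-0.1,"dz":0.35,"rx":0,"ry":0,"rz":0},{"dx":-0.12,"dy":-0.25,"dz":0.6,"rx":0,"ry":0,"rz":0},{"dx":-0.2,"dy":-0.4,"dz":0.9,"rx":0,"ry":0,"rz":0},{"dx":-0.25,"dy":-0.5,"dz":1,"rx":0,"ry":0,"rz":0},{"dx":-0.25,"dy":-0.5,"dz":1,"rx":0,"ry":0,"rz":0}]'
python3 - <<'E'
from h import *
s=state();p,d=grab_frame("wrist");cv2.imwrite("pics/w9.png",p);np.savez("pics/w9.npz",p=p,d=d,ee=s["ee_pos"],o=s["orientation"])
print(s["t"],np.round(s["ee_pos"],4),np.round(s["joints"],2),s["grip_width"])
p,d=grab_frame("side");np.savez("pics/side9.npz",p=p,d=d);cv2.imwrite("pics/side9z.png",cv2.resize(p[120:270,220:370],None,fx=4,fy=4,interpolation=cv2.INTER_CUBIC))
E
```

```text
t: 9.7
ee_pos: [0.5205, -0.0027, 0.0275]
orientation: [1.554, 0.939, -1.553]
ft_force: [0.1, -0.3, -0.8]
grip_width: 0.0499
t: 10.2
ee_pos: [0.5205, -0.0027, 0.0275]
orientation: [1.554, 0.939, -1.553]
ft_force: [-0.6, 0.2, 0.7]
grip_width: 0.0706
t: 11.08
ee_pos: [0.4705, -0.1049, 0.2296]
orientation: [1.558, 0.932, -1.553]
ft_force: [0.2, -0.3, -0.8]
grip_width: 0.0704
11.075 [ 0.4705 -0.1049  0.2296] [ 0.39  0.54 -0.42  1.99  0.35  0.67 -0.73] 0.07036126732482445
```

View pics/w9.png

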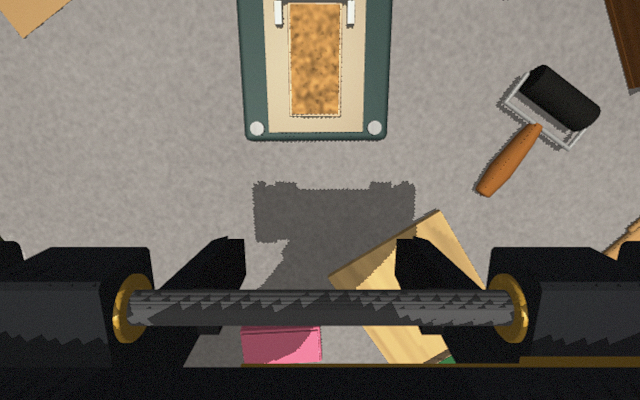

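View pics/side9z.png

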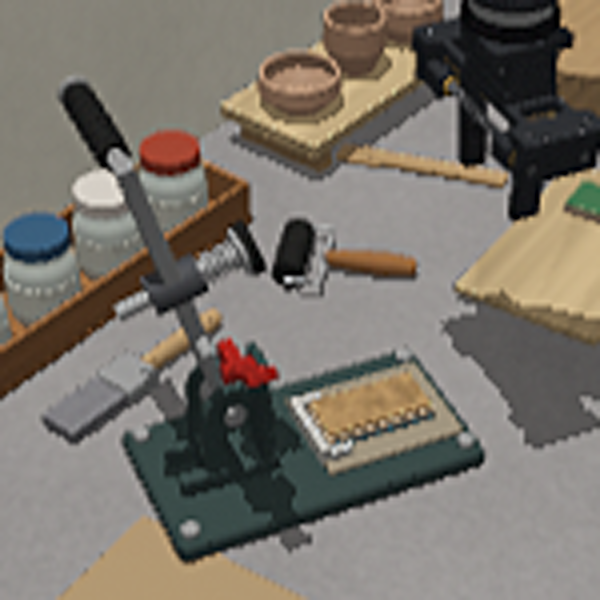

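Run:
```python
from h import *
y=np.radians(62.55);x=np.array([np.cos(y),np.sin(y)]);yy=np.array([-x[1],x[0]]);O=.3666*x-.4635*yy;print("O",O)
L=lambda X:np.stack([(X[...,:2]-O)@x,(X[...,:2]-O)@yy,X[...,2]],-1)
for n,fn in (("top","top0"),("side","side9")):
    f=np.load(f"pics/{fn}.npz");C=cam(n);X=cloud(C,f["d"]);hsv=cv2.cvtColor(f["p"],cv2.COLOR_BGR2HSV)
    m=((hsv[...,0]<6)|(hsv[...,0]>174))&(hsv[...,1]>170)&(hsv[...,2]>60)
    l=L(X);m&=(np.abs(l[...,0])<.12)&(np.abs(l[...,1])<.15)&(f["d"]>0)
    q=l[m];i=np.argsort(q[:,1]);print(n,len(q));print(q[i].round(3)[::max(1,len(q)//40)])
    vs,us=np.where(m);print("px",us.min(),us.max(),vs.min(),vs.max())
    # black grip
    g=(hsv[...,2]<60)&(l[...,2]>.25)&(l[...,2]<.4)&(np.abs(l[...,0]-.06)<.08)&(l[...,1]<0)&(l[...,1]>-.15)
    print("grip",np.median(l[g],0).round(3),l[g].min(0).round(3),l[g].max(0).round(3),g.sum())
```

```text
O [0.58030934 0.11166415]
top 95
[[ 0.031 -0.003  0.024]
 [ 0.039  0.025  0.025]
 [-0.001  0.027  0.172]
 [ 0.002  0.032  0.167]
 [ 0.004  0.033  0.183]
 [ 0.008  0.036  0.171]
 [ 0.002  0.038  0.175]
 [ 0.004  0.041  0.183]
 [ 0.     0.042  0.162]
 [ 0.006  0.046  0.18 ]
 [-0.004  0.048  0.176]
 [ 0.012  0.05   0.184]
 [ 0.012  0.051  0.169]
 [ 0.003  0.051  0.173]
 [ 0.006  0.054  0.175]
 [ 0.002  0.054  0.172]
 [-0.009  0.057  0.185]
 [ 0.004  0.057  0.176]
 [ 0.008  0.058  0.172]
 [-0.005  0.06   0.173]
 [ 0.003  0.06   0.175]
 [ 0.006  0.062  0.175]
 [ 0.001  0.064  0.177]
 [ 0.003  0.067  0.182]
 [ 0.005  0.069  0.188]
 [ 0.005  0.071  0.182]
 [-0.004  0.072  0.186]
 [ 0.007  0.074  0.187]
 [ 0.002  0.075  0.184]
 [ 0.01   0.076  0.189]
 [-0.004  0.078  0.19 ]
 [ 0.001  0.078  0.183]
 [-0.005  0.081  0.188]
 [ 0.01   0.084  0.186]
 [ 0.001  0.085  0.19 ]
 [-0.002  0.089  0.198]
 [ 0.005  0.09   0.203]
 [-0.003  0.091  0.191]
 [ 0.008  0.094  0.197]
 [-0.002  0.096  0.205]
 [-0.006  0.096  0.201]
 [-0.003  0.099  0.204]
 [ 0.004  0.1    0.211]
 [-0.001  0.101  0.209]
 [ 0.003  0
[... 668 characters left out ...]
3]
 [ 0.013  0.059  0.177]
 [ 0.014  0.06   0.171]
 [ 0.018  0.062  0.173]
 [ 0.013  0.066  0.175]
 [ 0.003  0.066  0.183]
 [-0.012  0.067  0.163]
 [ 0.012  0.072  0.187]
 [ 0.013  0.076  0.183]
 [-0.002  0.077  0.19 ]
 [ 0.009  0.083  0.195]
 [ 0.016  0.092  0.2  ]
 [ 0.008  0.096  0.205]
 [ 0.015  0.098  0.205]
 [ 0.016  0.099  0.199]
 [ 0.013  0.1    0.206]
 [ 0.01   0.101  0.206]
 [ 0.004  0.102  0.209]
 [-0.002  0.103  0.203]
 [ 0.005  0.103  0.206]
 [-0.004  0.104  0.203]
 [ 0.005  0.104  0.203]
 [-0.004  0.105  0.2  ]
 [ 0.003  0.105  0.203]
 [ 0.009  0.106  0.205]
 [ 0.     0.107  0.204]]
px 275 288 205 216
grip [ 0.065 -0.059  0.338] [-0.018 -0.113  0.251] [ 0.074 -0.002  0.343] 166
```

```bash
python3 -m handwheel '[{"dx":-0.05,"dy":0,"dz":0.1,"rx":0,"ry":0,"rz":0.055},{"dx":-0.1,"dy":0.1,"dz":0.1,"rx":0,"ry":0,"rz":0.11},{"dx":-0.15,"dy":0.25,"dz":0.1,"rx":0,"ry":0,"rz":0.165},{"dx":-0.196,"dy":0.4,"dz":0.1,"rx":0,"ry":0,"rz":0.22},{"dx":-0.196,"dy":0.55,"dz":0.1,"rx":0,"ry":0,"rz":0.275},{"dx":-0.196,"dy":0.625,"dz":0.1,"rx":0,"ry":0,"rz":0.33},{"dx":-0.196,"dy":0.625,"dz":0.1,"rx":0,"ry":0,"rz":0.385},{"dx":-0.196,"dy":0.625,"dz":0.1,"rx":0,"ry":0,"rz":0.44}]' 0 15
python3 -m handwheel '[{"dx":0,"dy":0,"dz":0,"rx":0,"ry":0,"rz":0.05},{"dx":0,"dy":0,"dz":0,"rx":0,"ry":0,"rz":0.062},{"dx":0,"dy":0,"dz":0,"rx":0,"ry":0,"rz":0.062}]'
cat >> h.py <<'E'
_y=np.radians(62.55);PX=np.array([np.cos(_y),np.sin(_y)]);PY=np.array([-PX[1],PX[0]]);O=.3666*PX-.4635*PY
def toP(w): w=np.asarray(w);return np.array([(w[:2]-O)@PX,(w[:2]-O)@PY,w[2]])
def toW(a,b): return O+a*PX+b*PY
def rep(*tgt):
    s=state();e=np.array(s["ee_pos"]);Rm=R.from_rotvec(s["orientation"]).as_matrix()
    print("t",round(s["t"],2),"P",toP(e).round(4),"W",e.round(4),"yaw",np.degrees(np.arctan2(Rm[1,1],Rm[0,1])).round(2),"tilt",Rm[:2,0].round(4),"F",np.round(s["ft_force"],1),"g",round(s["grip_width"],4),"j",np.round(s["joints"],2))
    for t in tgt:
        w=np.r_[toW(t[0],t[1]),t[2]];print(t,"units",((w-e)/.2).round(4))
E
python3 -c "
from h import *
rep((.004,.09,.235),(.004,.09,.205))"
```

```text
t: 12.18
ee_pos: [0.4307, 0.0247, 0.2463]
orientation: [0.519, 1.51, -0.514]
ft_force: [0.0, -0.3, 0.4]
grip_width: 0.0
t: 12.55
ee_pos: [0.4304, 0.0254, 0.2457]
orientation: [0.368, 1.543, -0.363]
ft_force: [-0.7, -0.4, -0.2]
grip_width: 0.0003
t 12.55 P [-0.1457  0.0933  0.2457] W [0.4304 0.0254 0.2457] yaw 63.31 tilt [-0.0023  0.0042] F [-0.7 -0.4 -0.2] g 0.0003 j [ 0.43  0.56 -0.91  2.09  0.62  0.79  0.24]
(0.004, 0.09, 0.235) units [ 0.3596  0.6565 -0.0537]
(0.004, 0.09, 0.205) units [ 0.3596  0.6565 -0.2037]
```

```bash
python3 -m handwheel '[{"dx":0.08,"dy":0.15,"dz":0,"rx":0,"ry":0,"rz":0},{"dx":0.18,"dy":0.33,"dz":0,"rx":0,"ry":0,"rz":0},{"dx":0.28,"dy":0.5,"dz":0,"rx":0,"ry":0,"rz":0},{"dx":0.34,"dy":0.62,"dz":-0.02,"rx":0,"ry":0,"rz":0},{"dx":0.36,"dy":0.656,"dz":-0.05,"rx":0,"ry":0,"rz":0},{"dx":0.36,"dy":0.656,"dz":-0.05,"rx":0,"ry":0,"rz":0}]'
python3 - <<'E'
from h import *
rep((.004,.09,.205),(.004,.09,.14))
p,d=grab_frame("side");cv2.imwrite("pics/side10z.png",cv2.resize(p[90:240,210:360],None,fx=4,fy=4,interpolation=cv2.INTER_CUBIC))
E
```

```text
t: 13.3
ee_pos: [0.5017, 0.1561, 0.235]
orientation: [0.367, 1.544, -0.364]
ft_force: [-0.1, 0.2, -0.3]
grip_width: 0.0007
t 13.3 P [0.0032 0.0902 0.235 ] W [0.5017 0.1561 0.235 ] yaw 63.3 tilt [-0.0039  0.0029] F [-0.1  0.2 -0.3] g 0.0007 j [ 0.12  0.68 -0.85  1.85  0.63  0.91  0.07]
(0.004, 0.09, 0.205) units [ 0.0028  0.0029 -0.1498]
(0.004, 0.09, 0.14) units [ 0.0028  0.0029 -0.4748]
```

View pics/side10z.png

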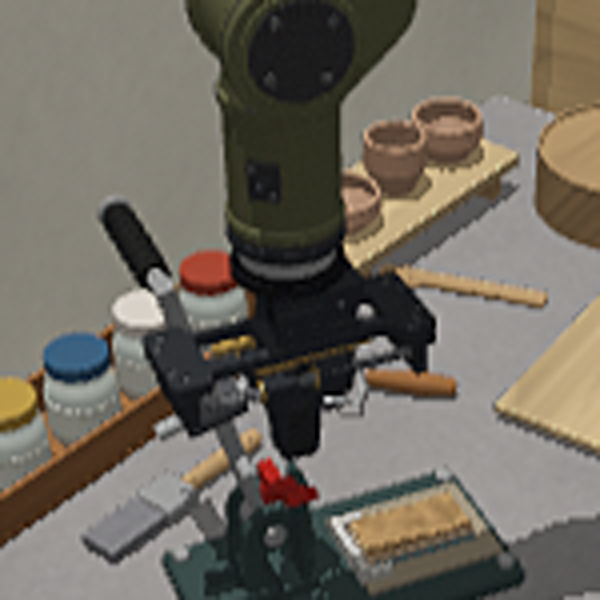

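```bash
python3 -m handwheel '[{"dx":0,"dy":0,"dz":-0.08,"rx":0,"ry":0,"rz":0},{"dx":0,"dy":0,"dz":-0.14,"rx":0,"ry":0,"rz":0},{"dx":0,"dy":0,"dz":-0.2,"rx":0,"ry":0,"rz":0},{"dx":0,"dy":0,"dz":-0.25,"rx":0,"ry":0,"rz":0},{"dx":0,"dy":0,"dz":-0.3,"rx":0,"ry":0,"rz":0},{"dx":0,"dy":0,"dz":-0.35,"rx":0,"ry":0,"rz":0}]'
python3 -m handwheel '[{"dx":0,"dy":0,"dz":-0.05,"rx":0,"ry":0,"rz":0},{"dx":0,"dy":0,"dz":-0.09,"rx":0,"ry":0,"rz":0},{"dx":0,"dy":0,"dz":-0.12,"rx":0,"ry":0,"rz":0},{"dx":0,"dy":0,"dz":-0.12,"rx":0,"ry":0,"rz":0}]'
python3 -c "
from h import *
rep((.004,.09,.135))"
```

```text
t: 14.1
ee_pos: [0.5017, 0.1557, 0.1647]
orientation: [0.367, 1.544, -0.365]
ft_force: [-1.2, 0.3, 3.0]
grip_width: 0.0003
t: 14.6
ee_pos: [0.5026, 0.1559, 0.1469]
orientation: [0.366, 1.536, -0.365]
ft_force: [-12.3, -10.1, 60.7]
grip_width: 0.0003
t 14.6 P [0.0034 0.0893 0.1469] W [0.5026 0.1559 0.1469] yaw 63.27 tilt [ 0.0036 -0.0005] F [-12.3 -10.1  60.7] g 0.0003 j [ 0.04  0.79 -0.73  1.94  0.8   0.73 -0.07]
(0.004, 0.09, 0.135) units [-0.0017  0.004  -0.0594]
```

```bash
python3 -m handwheel '[{"dx":0,"dy":0,"dz":0.05,"rx":0,"ry":0,"rz":0},{"dx":0,"dy":0,"dz":0.2,"rx":0,"ry":0,"rz":0},{"dx":0,"dy":0,"dz":0.45,"rx":0,"ry":0,"rz":0},{"dx":-0.03,"dy":0.03,"dz":0.7,"rx":0,"ry":0,"rz":0},{"dx":-0.05,"dy":0.03,"dz":0.95,"rx":0,"ry":0,"rz":0},{"dx":-0.05,"dy":0.03,"dz":1,"rx":0,"ry":0,"rz":0}]'
python3 - <<'E'
from h import *
rep()
for n in("side","top"):
    p,d=grab_frame(n);np.savez(f"pics/{n}11.npz",p=p,d=d)
    cv2.imwrite(f"pics/{n}11z.png",cv2.resize(p[110:250,220:370],None,fx=4,fy=4,interpolation=cv2.INTER_CUBIC))
    C=cam(n);X=cloud(C,d);hsv=cv2.cvtColor(p,cv2.COLOR_BGR2HSV);l=np.stack([(X[...,:2]-O)@PX,(X[...,:2]-O)@PY,X[...,2]],-1)
    m=((hsv[...,0]<6)|(hsv[...,0]>174))&(hsv[...,1]>170)&(hsv[...,2]>60)&(np.abs(l[...,0])<.05)&(np.abs(l[...,1])<.13)&(d>0)&(l[...,2]>.08)
    q=l[m];q=q[np.argsort(q[:,1])];print(len(q),q[::max(1,len(q)//15)].round(3).tolist())
E
```

```text
t: 15.35
ee_pos: [0.4935, 0.1631, 0.3495]
orientation: [0.368, 1.532, -0.363]
ft_force: [-0.2, 0.0, -0.9]
grip_width: 0.0001
t 15.35 P [0.0056 0.1007 0.3495] W [0.4935 0.1631 0.3495] yaw 63.27 tilt [0.0084 0.0016] F [-0.2  0.  -0.9] g 0.0001 j [ 0.17  0.54 -0.94  1.71  0.48  1.14  0.19]
191 [[0.014, 0.044, 0.17], [0.007, 0.051, 0.188], [0.001, 0.054, 0.196], [-0.001, 0.056, 0.178], [0.01, 0.058, 0.171], [0.001, 0.06, 0.177], [0.012, 0.062, 0.167], [0.004, 0.066, 0.159], [0.012, 0.069, 0.153], [0.004, 0.074, 0.158], [-0.0, 0.079, 0.152], [0.002, 0.083, 0.145], [-0.002, 0.088, 0.143], [-0.004, 0.092, 0.141], [0.014, 0.097, 0.133], [0.002, 0.1, 0.139]]
33 [[-0.003, 0.081, 0.151], [-0.008, 0.082, 0.147], [0.001, 0.082, 0.149], [0.004, 0.085, 0.151], [0.007, 0.086, 0.147], [0.008, 0.086, 0.129], [-0.002, 0.088, 0.14], [0.001, 0.09, 0.142], [0.0, 0.092, 0.137], [0.007, 0.094, 0.145], [-0.005, 0.094, 0.139], [0.012, 0.096, 0.125], [0.006, 0.097, 0.141], [-0.007, 0.097, 0.135], [0.01, 0.099, 0.127], [-0.008, 0.1, 0.134], [-0.005, 0.101, 0.131]]
```

View pics/side11z.png

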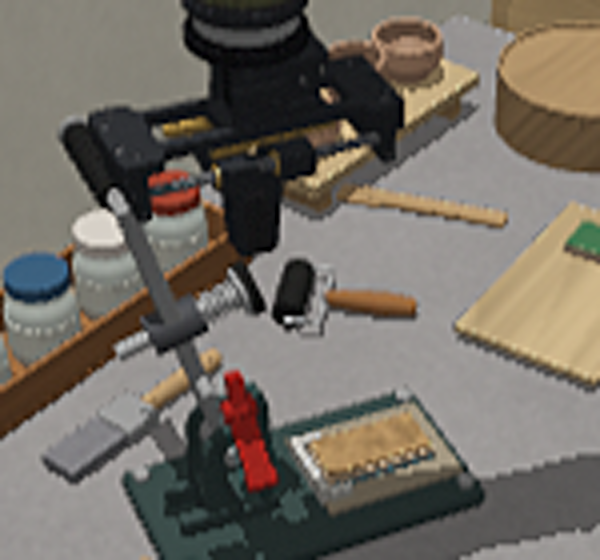

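```bash
python3 -c "
from h import *
rep((.062,-.07,.40))"
python3 -m handwheel '[{"dx":0,"dy":0,"dz":0.25,"rx":0,"ry":0,"rz":-0.004},{"dx":0,"dy":0,"dz":0.25,"rx":0,"ry":0,"rz":-0.004},{"dx":0.2,"dy":-0.05,"dz":0.25,"rx":0,"ry":0,"rz":-0.004},{"dx":0.45,"dy":-0.07,"dz":0.25,"rx":0,"ry":0,"rz":-0.004},{"dx":0.7,"dy":-0.1,"dz":0.25,"rx":0,"ry":0,"rz":-0.004},{"dx":0.85,"dy":-0.14,"dz":0.25,"rx":0,"ry":0,"rz":-0.004},{"dx":0.887,"dy":-0.144,"dz":0.25,"rx":0,"ry":0,"rz":-0.004},{"dx":0.887,"dy":-0.144,"dz":0.25,"rx":0,"ry":0,"rz":-0.004}]' 0.6
python3 -c "
from h import *
rep((.062,-.07,.40),(.062,-.07,.308))
for n in ('wrist','side'):
    p,d=grab_frame(n);cv2.imwrite(f'pics/{n}12.png',p if n=='wrist' else cv2.resize(p[60:210,210:360],None,fx=4,fy=4))"
```

```text
t 15.45 P [0.0042 0.1006 0.3471] W [0.493  0.1618 0.3471] yaw 63.23 tilt [ 0.0049 -0.0005] F [-0.3 -1.3 -0.4] g 0.0004 j [ 0.17  0.54 -0.94  1.71  0.48  1.13  0.19]
(0.062, -0.07, 0.4) units [ 0.8899 -0.1368  0.2645]
t: 16.45
ee_pos: [0.6696, 0.1334, 0.3953]
orientation: [0.375, 1.536, -0.376]
ft_force: [-0.7, -0.1, -0.4]
grip_width: 0.0526
t 16.45 P [ 0.0604 -0.0692  0.3953] W [0.6696 0.1334 0.3953] yaw 62.58 tilt [ 0.002  -0.0013] F [-0.7 -0.1 -0.4] g 0.0526 j [ 0.1   0.75 -0.87  1.1   0.55  1.51  0.44]
(0.062, -0.07, 0.4) units [0.0071 0.0051 0.0237]
(0.062, -0.07, 0.308) units [ 0.0071  0.0051 -0.4363]
```

View pics/wrist12.png

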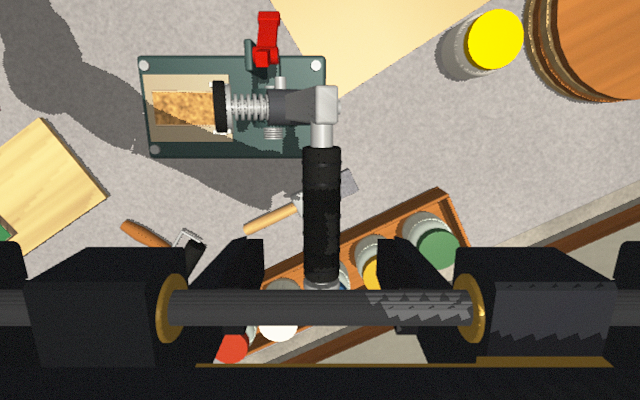

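View pics/side12.png

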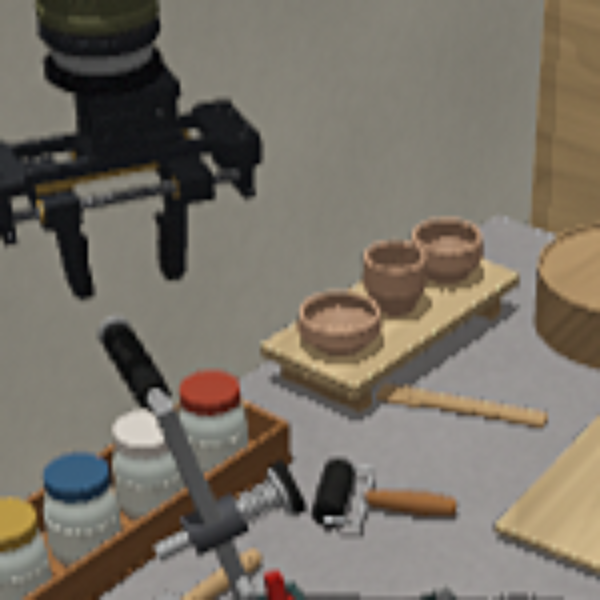

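```bash
python3 -m handwheel '[{"dx":0.007,"dy":0.005,"dz":-0.1,"rx":0,"ry":0,"rz":0},{"dx":0.007,"dy":0.005,"dz":-0.22,"rx":0,"ry":0,"rz":0},{"dx":0.007,"dy":0.005,"dz":-0.33,"rx":0,"ry":0,"rz":0},{"dx":0.007,"dy":0.005,"dz":-0.41,"rx":0,"ry":0,"rz":0},{"dx":0.007,"dy":0.005,"dz":-0.436,"rx":0,"ry":0,"rz":0},{"dx":0.007,"dy":0.005,"dz":-0.436,"rx":0,"ry":0,"rz":0}]'
python3 -m handwheel '[{"dx":0,"dy":0,"dz":0,"rx":0,"ry":0,"rz":0},{"dx":0,"dy":0,"dz":0,"rx":0,"ry":0,"rz":0},{"dx":0,"dy":0,"dz":0,"rx":0,"ry":0,"rz":0},{"dx":0,"dy":0,"dz":0,"rx":0,"ry":0,"rz":0}]' 0.2 20
python3 -c "
from h import *
rep((.062,-.07,.308))"
```

```text
t: 17.3
ee_pos: [0.6705, 0.1349, 0.31]
orientation: [0.374, 1.534, -0.374]
ft_force: [0.3, -0.9, 0.2]
grip_width: 0.0528
t: 17.8
ee_pos: [0.6702, 0.1342, 0.3101]
orientation: [0.374, 1.534, -0.376]
ft_force: [-2.7, -1.7, 1.8]
grip_width: 0.0241
t 17.8 P [ 0.0614 -0.0694  0.3101] W [0.6702 0.1342 0.3101] yaw 62.61 tilt [ 0.0034 -0.0022] F [-2.7 -1.7  1.8] g 0.0241 j [ 0.11  0.81 -0.85  1.26  0.6   1.33  0.38]
(0.062, -0.07, 0.308) units [ 0.004   0.0012 -0.0106]
```

```bash
cat > arc.py <<'E'
from h import *
import sys
off=np.array([-.0007,.0006,-.0167])
def g(q): a=q-np.radians(15);return np.array([-.24*np.sin(a),-.07,.095+.24*np.cos(a)])
s=state();e=np.array(s["ee_pos"])
p=toP(e)-off;q0=np.arctan2(-p[0],p[2]-.095)+np.radians(15);r=np.hypot(p[0],p[2]-.095);print("q now",q0.round(3),"r",r.round(4));rep()
for dq in map(float,sys.argv[1:]):
    t=g(q0+dq)+off;w=np.r_[toW(t[0],t[1]),t[2]];print((q0+dq).round(3),((w-e)/.2).round(3))
E
python3 arc.py .03 .08 .14 .2 .26 .32 .38 .44
```

```text
q now 0.0 r 0.24
t 17.8 P [ 0.0614 -0.0694  0.3101] W [0.6702 0.1342 0.3101] yaw 62.61 tilt [ 0.0034 -0.0022] F [-2.7 -1.7  1.8] g 0.0241 j [ 0.11  0.81 -0.85  1.26  0.6   1.33  0.38]
0.03 [-0.016 -0.031  0.009]
0.08 [-0.043 -0.083  0.021]
0.14 [-0.076 -0.146  0.032]
0.2 [-0.109 -0.21   0.039]
0.26 [-0.142 -0.274  0.041]
0.32 [-0.175 -0.338  0.039]
0.38 [-0.208 -0.401  0.032]
0.44 [-0.241 -0.464  0.022]
```

```bash
python3 -m handwheel '[{"dx":-0.016,"dy":-0.031,"dz":0.009,"rx":0,"ry":0,"rz":0},{"dx":-0.043,"dy":-0.083,"dz":0.021,"rx":0,"ry":0,"rz":0},{"dx":-0.076,"dy":-0.146,"dz":0.032,"rx":0,"ry":0,"rz":0},{"dx":-0.109,"dy":-0.21,"dz":0.039,"rx":0,"ry":0,"rz":0}]'
python3 arc.py .06 .12 .18 .24 .30 .36 .42 .48
```

```text
t: 18.3
ee_pos: [0.6479, 0.0911, 0.3181]
orientation: [0.374, 1.534, -0.376]
ft_force: [2.3, 2.4, -3.4]
grip_width: 0.0242
q now 0.205 r 0.2401
t 18.3 P [ 0.0129 -0.0694  0.3181] W [0.6479 0.0911 0.3181] yaw 62.6 tilt [ 0.0034 -0.0021] F [ 2.3  2.4 -3.4] g 0.0242 j [ 0.2   0.77 -0.87  1.35  0.59  1.29  0.41]
0.265 [-0.033 -0.064  0.001]
0.325 [-0.066 -0.128 -0.001]
0.385 [-0.099 -0.191 -0.008]
0.445 [-0.132 -0.254 -0.019]
0.505 [-0.165 -0.317 -0.034]
0.565 [-0.197 -0.378 -0.053]
0.625 [-0.228 -0.439 -0.077]
0.685 [-0.259 -0.498 -0.105]
```

Past the catch's 0.1 rad limit with low force, so it is clear. Continuing.

```bash
python3 -m handwheel '[{"dx":-0.033,"dy":-0.064,"dz":0.001,"rx":0,"ry":0,"rz":0},{"dx":-0.066,"dy":-0.128,"dz":-0.001,"rx":0,"ry":0,"rz":0},{"dx":-0.099,"dy":-0.191,"dz":-0.008,"rx":0,"ry":0,"rz":0},{"dx":-0.132,"dy":-0.254,"dz":-0.019,"rx":0,"ry":0,"rz":0},{"dx":-0.165,"dy":-0.317,"dz":-0.034,"rx":0,"ry":0,"rz":0},{"dx":-0.197,"dy":-0.378,"dz":-0.053,"rx":0,"ry":0,"rz":0},{"dx":-0.228,"dy":-0.439,"dz":-0.077,"rx":0,"ry":0,"rz":0},{"dx":-0.259,"dy":-0.498,"dz":-0.105,"rx":0,"ry":0,"rz":0}]'
python3 arc.py .06 .12 .18 .24 .30 .36 .42 .48
```

```text
t: 19.3
ee_pos: [0.5958, -0.0092, 0.2969]
orientation: [0.374, 1.534, -0.375]
ft_force: [3.6, 2.3, -1.0]
grip_width: 0.0238
q now 0.688 r 0.2401
t 19.3 P [-0.1001 -0.0695  0.2969] W [ 0.5958 -0.0092  0.2969] yaw 62.6 tilt [ 0.0039 -0.002 ] F [ 3.6  2.3 -1. ] g 0.0238 j [ 0.42  0.71 -0.9   1.57  0.59  1.16  0.49]
0.748 [-0.03  -0.057 -0.032]
0.808 [-0.059 -0.113 -0.068]
0.868 [-0.087 -0.166 -0.107]
0.928 [-0.113 -0.217 -0.15 ]
0.988 [-0.139 -0.266 -0.196]
1.048 [-0.163 -0.313 -0.246]
1.108 [-0.186 -0.357 -0.298]
1.168 [-0.207 -0.397 -0.353]
```

```bash
python3 -m handwheel '[{"dx":-0.03,"dy":-0.057,"dz":-0.032,"rx":0,"ry":0,"rz":0},{"dx":-0.059,"dy":-0.113,"dz":-0.068,"rx":0,"ry":0,"rz":0},{"dx":-0.087,"dy":-0.166,"dz":-0.107,"rx":0,"ry":0,"rz":0},{"dx":-0.113,"dy":-0.217,"dz":-0.15,"rx":0,"ry":0,"rz":0},{"dx":-0.139,"dy":-0.266,"dz":-0.196,"rx":0,"ry":0,"rz":0},{"dx":-0.163,"dy":-0.313,"dz":-0.246,"rx":0,"ry":0,"rz":0},{"dx":-0.186,"dy":-0.357,"dz":-0.298,"rx":0,"ry":0,"rz":0},{"dx":-0.207,"dy":-0.397,"dz":-0.353,"rx":0,"ry":0,"rz":0}]'
python3 arc.py .06 .12 .18 .24 .30 .35 .40 .44
```

```text
t: 20.3
ee_pos: [0.5543, -0.0892, 0.2257]
orientation: [0.374, 1.533, -0.376]
ft_force: [2.8, 0.7, 1.0]
grip_width: 0.0243
q now 1.172 r 0.2401
t 20.3 P [-0.1902 -0.0695  0.2257] W [ 0.5543 -0.0892  0.2257] yaw 62.6 tilt [ 0.0043 -0.0021] F [2.8 0.7 1. ] g 0.0243 j [ 0.57  0.74 -0.87  1.76  0.68  0.96  0.51]
1.232 [-0.02  -0.037 -0.058]
1.292 [-0.038 -0.072 -0.119]
1.352 [-0.054 -0.103 -0.182]
1.412 [-0.069 -0.131 -0.247]
1.472 [-0.081 -0.155 -0.313]
1.522 [-0.09  -0.173 -0.37 ]
1.572 [-0.098 -0.188 -0.427]
1.612 [-0.103 -0.198 -0.474]
```

```bash
python3 -m handwheel '[{"dx":-0.02,"dy":-0.037,"dz":-0.058,"rx":0,"ry":0,"rz":0},{"dx":-0.038,"dy":-0.072,"dz":-0.119,"rx":0,"ry":0,"rz":0},{"dx":-0.054,"dy":-0.103,"dz":-0.182,"rx":0,"ry":0,"rz":0},{"dx":-0.069,"dy":-0.131,"dz":-0.247,"rx":0,"ry":0,"rz":0},{"dx":-0.081,"dy":-0.155,"dz":-0.313,"rx":0,"ry":0,"rz":0},{"dx":-0.09,"dy":-0.173,"dz":-0.37,"rx":0,"ry":0,"rz":0},{"dx":-0.098,"dy":-0.188,"dz":-0.427,"rx":0,"ry":0,"rz":0},{"dx":-0.103,"dy":-0.198,"dz":-0.474,"rx":0,"ry":0,"rz":0}]'
python3 arc.py .03 .06 .09 .12 .14 .16 .18 .20 .21 .22 .23
python3 -c "
from h import *
p,d=grab_frame('side');cv2.imwrite('pics/side13.png',cv2.resize(p[110:270,220:380],None,fx=4,fy=4))"
```

```text
t: 21.3
ee_pos: [0.5337, -0.129, 0.1302]
orientation: [0.374, 1.533, -0.376]
ft_force: [2.4, 0.1, 2.3]
grip_width: 0.0244
q now 1.615 r 0.2401
t 21.3 P [-0.2351 -0.0696  0.1302] W [ 0.5337 -0.129   0.1302] yaw 62.59 tilt [ 0.0043 -0.0022] F [2.4 0.1 2.3] g 0.0244 j [ 0.59  0.85 -0.76  1.88  0.85  0.77  0.43]
1.645 [-0.004 -0.006 -0.035]
1.675 [-0.007 -0.011 -0.071]
1.705 [-0.009 -0.016 -0.106]
1.735 [-0.011 -0.019 -0.142]
1.755 [-0.012 -0.021 -0.166]
1.775 [-0.013 -0.023 -0.19 ]
1.795 [-0.013 -0.024 -0.214]
1.815 [-0.014 -0.024 -0.238]
1.825 [-0.014 -0.024 -0.25 ]
1.835 [-0.014 -0.025 -0.262]
1.845 [-0.014 -0.024 -0.274]
```

View pics/side13.png

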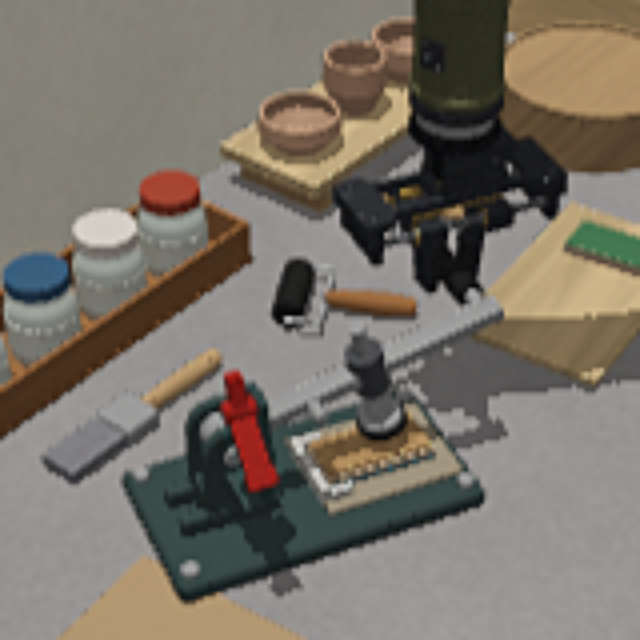

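```bash
python3 -m handwheel '[{"dx":-0.004,"dy":-0.006,"dz":-0.035,"rx":0,"ry":0,"rz":0},{"dx":-0.006,"dy":-0.01,"dz":-0.065,"rx":0,"ry":0,"rz":0},{"dx":-0.008,"dy":-0.014,"dz":-0.09,"rx":0,"ry":0,"rz":0},{"dx":-0.01,"dy":-0.017,"dz":-0.115,"rx":0,"ry":0,"rz":0},{"dx":-0.011,"dy":-0.019,"dz":-0.135,"rx":0,"ry":0,"rz":0},{"dx":-0.012,"dy":-0.02,"dz":-0.155,"rx":0,"ry":0,"rz":0},{"dx":-0.012,"dy":-0.022,"dz":-0.175,"rx":0,"ry":0,"rz":0},{"dx":-0.013,"dy":-0.023,"dz":-0.195,"rx":0,"ry":0,"rz":0}]' - 45
python3 arc.py 0 .01 .02 .03 .04 .05 .06
```

```text
t: 22.35
ee_pos: [0.5312, -0.1338, 0.0907]
orientation: [0.374, 1.533, -0.376]
ft_force: [2.2, -0.5, 10.3]
grip_width: 0.0234
q now 1.781 r 0.2401
t 22.35 P [-0.2404 -0.0696  0.0907] W [ 0.5312 -0.1338  0.0907] yaw 62.59 tilt [ 0.0045 -0.0023] F [ 2.2 -0.5 10.3] g 0.0234 j [ 0.57  0.9  -0.71  1.9   0.93  0.69  0.38]
1.781 [-0.001  0.001 -0.   ]
1.791 [-0.001  0.    -0.012]
1.801 [-0.001 -0.    -0.024]
1.811 [-0.001 -0.001 -0.036]
1.821 [-0.001 -0.001 -0.048]
1.831 [-0.001 -0.001 -0.06 ]
1.841 [-0.001 -0.001 -0.072]
```

```bash
python3 -m handwheel '[{"dx":-0.001,"dy":0,"dz":-0.012,"rx":0,"ry":0,"rz":0},{"dx":-0.001,"dy":0,"dz":-0.024,"rx":0,"ry":0,"rz":0},{"dx":-0.001,"dy":-0.001,"dz":-0.036,"rx":0,"ry":0,"rz":0},{"dx":-0.001,"dy":-0.001,"dz":-0.048,"rx":0,"ry":0,"rz":0},{"dx":-0.001,"dy":-0.001,"dz":-0.058,"rx":0,"ry":0,"rz":0},{"dx":-0.001,"dy":-0.001,"dz":-0.062,"rx":0,"ry":0,"rz":0},{"dx":-0.001,"dy":-0.001,"dz":-0.062,"rx":0,"ry":0,"rz":0}]'
python3 arc.py 0
```

```text
t: 23.22
ee_pos: [0.5311, -0.1341, 0.0795]
orientation: [0.373, 1.532, -0.376]
ft_force: [1.3, -0.8, 13.4]
grip_width: 0.0236
q now 1.828 r 0.2401
t 23.23 P [-0.2408 -0.0696  0.0795] W [ 0.5311 -0.1341  0.0795] yaw 62.59 tilt [ 0.0053 -0.0035] F [ 1.3 -0.8 13.4] g 0.0236 j [ 0.56  0.92 -0.69  1.91  0.95  0.67  0.36]
1.828 [-0.001  0.001 -0.   ]
```

```bash
python3 -m handwheel '[{"dx":0,"dy":0,"dz":-0.007,"rx":0,"ry":0,"rz":0},{"dx":0,"dy":0,"dz":-0.012,"rx":0,"ry":0,"rz":0},{"dx":0,"dy":0,"dz":-0.012,"rx":0,"ry":0,"rz":0}]'
python3 arc.py 0
```

```text
t: 23.6
ee_pos: [0.5311, -0.1341, 0.0783]
orientation: [0.372, 1.531, -0.377]
ft_force: [-0.1, -0.6, 15.5]
grip_width: 0.0238
q now 1.832 r 0.2401
t 23.6 P [-0.2408 -0.0697  0.0783] W [ 0.5311 -0.1341  0.0783] yaw 62.6 tilt [ 0.0059 -0.0047] F [-0.1 -0.6 15.5] g 0.0238 j [ 0.56  0.92 -0.69  1.91  0.96  0.67  0.35]
1.832 [-0.001  0.001 -0.   ]
```

```bash
python3 -m handwheel '[{"dx":0,"dy":0,"dz":-0.01,"rx":0,"ry":0,"rz":0},{"dx":0,"dy":0,"dz":-0.02,"rx":0,"ry":0,"rz":0},{"dx":0,"dy":0,"dz":-0.02,"rx":0,"ry":0,"rz":0}]'
python3 arc.py 0
```

```text
t: 23.98
ee_pos: [0.5313, -0.1342, 0.0777]
orientation: [0.37, 1.529, -0.379]
ft_force: [-5.9, -0.4, 33.5]
grip_width: 0.0234
q now 1.835 r 0.2401
t 23.98 P [-0.2408 -0.0698  0.0777] W [ 0.5313 -0.1342  0.0777] yaw 62.61 tilt [ 0.0076 -0.0076] F [-5.9 -0.4 33.5] g 0.0234 j [ 0.55  0.92 -0.68  1.91  0.96  0.67  0.35]
1.835 [-0.002  0.001  0.   ]
```

```bash
python3 -m handwheel '[{"dx":0,"dy":0,"dz":-0.012,"rx":0,"ry":0,"rz":0},{"dx":0,"dy":0,"dz":-0.012,"rx":0,"ry":0,"rz":0},{"dx":0,"dy":0,"dz":-0.012,"rx":0,"ry":0,"rz":0},{"dx":0,"dy":0,"dz":-0.012,"rx":0,"ry":0,"rz":0},{"dx":0,"dy":0,"dz":-0.012,"rx":0,"ry":0,"rz":0},{"dx":0,"dy":0,"dz":-0.012,"rx":0,"ry":0,"rz":0},{"dx":0,"dy":0,"dz":-0.012,"rx":0,"ry":0,"rz":0},{"dx":0,"dy":0,"dz":-0.012,"rx":0,"ry":0,"rz":0}]'
python3 - <<'E'
from h import *
rep()
for n in("side","top"):
    p,d=grab_frame(n);cv2.imwrite(f"pics/{n}14.png",cv2.resize(p[110:270,220:380],None,fx=4,fy=4,interpolation=cv2.INTER_CUBIC))
E
```

```text
t: 24.98
ee_pos: [0.5312, -0.1342, 0.0778]
orientation: [0.368, 1.527, -0.38]
ft_force: [-3.0, -0.7, 26.1]
grip_width: 0.0236
t 24.98 P [-0.2408 -0.0698  0.0778] W [ 0.5312 -0.1342  0.0778] yaw 62.62 tilt [ 0.0087 -0.0099] F [-3.  -0.7 26.1] g 0.0236 j [ 0.55  0.92 -0.68  1.92  0.97  0.67  0.34]
```

View pics/side14.png

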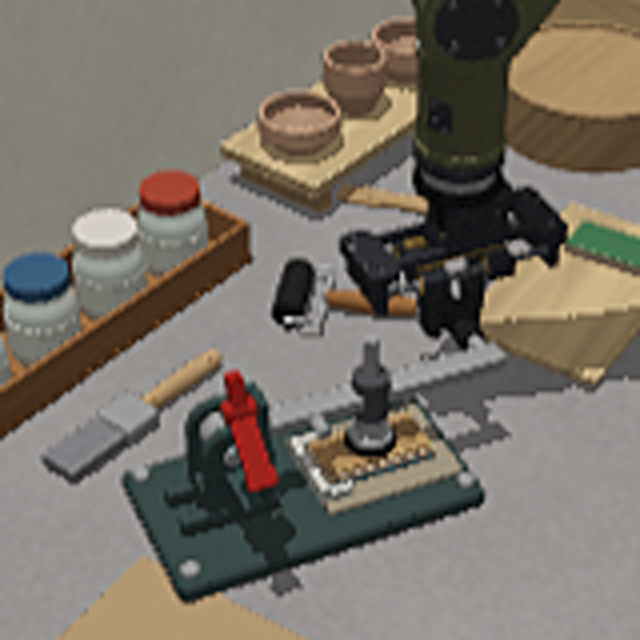

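View pics/top14.png

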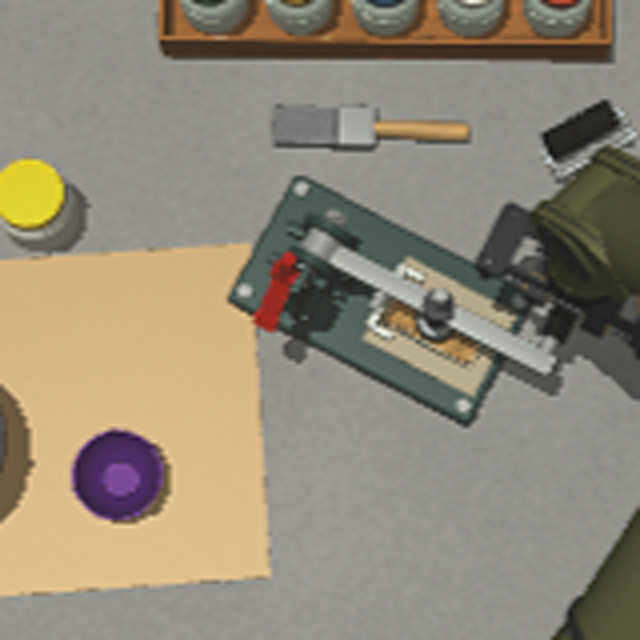

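```bash
H='hold'; python3 -m handwheel '[{"dx":0,"dy":0,"dz":-0.012,"rx":0,"ry":0,"rz":0},{"dx":0,"dy":0,"dz":-0.012,"rx":0,"ry":0,"rz":0},{"dx":0,"dy":0,"dz":-0.012,"rx":0,"ry":0,"rz":0},{"dx":0,"dy":0,"dz":-0.012,"rx":0,"ry":0,"rz":0},{"dx":0,"dy":0,"dz":-0.012,"rx":0,"ry":0,"rz":0},{"dx":0,"dy":0,"dz":-0.012,"rx":0,"ry":0,"rz":0},{"dx":0,"dy":0,"dz":-0.012,"rx":0,"ry":0,"rz":0},{"dx":0,"dy":0,"dz":-0.012,"rx":0,"ry":0,"rz":0}]'
python3 -m handwheel '[{"dx":0,"dy":0,"dz":-0.012,"rx":0,"ry":0,"rz":0},{"dx":0,"dy":0,"dz":-0.012,"rx":0,"ry":0,"rz":0},{"dx":0,"dy":0,"dz":-0.012,"rx":0,"ry":0,"rz":0},{"dx":0,"dy":0,"dz":-0.012,"rx":0,"ry":0,"rz":0},{"dx":0,"dy":0,"dz":-0.012,"rx":0,"ry":0,"rz":0},{"dx":0,"dy":0,"dz":-0.012,"rx":0,"ry":0,"rz":0},{"dx":0,"dy":0,"dz":-0.012,"rx":0,"ry":0,"rz":0},{"dx":0,"dy":0,"dz":-0.012,"rx":0,"ry":0,"rz":0}]'
python3 -m handwheel '[{"dx":0,"dy":0,"dz":-0.012,"rx":0,"ry":0,"rz":0},{"dx":0,"dy":0,"dz":-0.012,"rx":0,"ry":0,"rz":0},{"dx":0,"dy":0,"dz":-0.012,"rx":0,"ry":0,"rz":0},{"dx":0,"dy":0,"dz":-0.012,"rx":0,"ry":0,"rz":0},{"dx":0,"dy":0,"dz":-0.012,"rx":0,"ry":0,"rz":0},{"dx":0,"dy":0,"dz":-0.012,"rx":0,"ry":0,"rz":0},{"dx":0,"dy":0,"dz":-0.012,"rx":0,"ry":0,"rz":0},{"dx":0,"dy":0,"dz":-0.012,"rx":0,"ry":0,"rz":0}]'
python3 -m handwheel '[{"dx":0,"dy":0,"dz":-0.012,"rx":0,"ry":0,"rz":0},{"dx":0,"dy":0,"dz":-0.012,"rx":0,"ry":0,"rz":0},{"dx":0,"dy":0,"dz":-0.012,"rx":0,"ry":0,"rz":0},{"dx":0,"dy":0,"dz":-0.012,"rx":0,"ry":0,"rz":0},{"dx":0,"dy":0,"dz":-0.012,"rx":0,"ry":0,"rz":0},{"dx":0,"dy":0,"dz":-0.012,"rx":0,"ry":0,"rz":0},{"dx":0,"dy":0,"dz":-0.012,"rx":0,"ry":0,"rz":0},{"dx":0,"dy":0,"dz":-0.012,"rx":0,"ry":0,"rz":0}]'
python3 arc.py 0
```

```text
t: 26.08
ee_pos: [0.5313, -0.1342, 0.0779]
orientation: [0.366, 1.526, -0.381]
ft_force: [-3.5, -0.8, 24.7]
grip_width: 0.0233
t: 27.08
ee_pos: [0.5313, -0.1343, 0.0779]
orientation: [0.365, 1.524, -0.382]
ft_force: [-2.3, -0.6, 24.7]
grip_width: 0.0237
t: 28.08
ee_pos: [0.5313, -0.1343, 0.0779]
orientation: [0.363, 1.522, -0.384]
ft_force: [-3.5, -0.5, 25.3]
grip_width: 0.0235
t: 29.08
ee_pos: [0.5313, -0.1344, 0.0779]
orientation: [0.362, 1.521, -0.385]
ft_force: [-3.2, -0.8, 25.2]
grip_width: 0.0234
q now 1.834 r 0.2402
t 29.07 P [-0.2409 -0.0699  0.0779] W [ 0.5313 -0.1344  0.0779] yaw 62.65 tilt [ 0.0134 -0.0184] F [-3.2 -0.8 25.2] g 0.0234 j [ 0.54  0.92 -0.67  1.92  0.98  0.66  0.33]
1.834 [-0.002  0.002  0.   ]
```

Held at the stop for over 5 s at a steady 25 N, so I'm handing it in.

```bash
python3 -c "
from cell import *
close_job()
s=state();print(s['t'],s['ee_pos'],s['ft_force'])"
```

```text
the job is handed in; nothing more can be done
the job is handed in; nothing more can be done
```

The job is done and handed in at about 29 s, with the arm still holding the lever down at its stop.

- **Tile:** I gripped it at 15 N and laid it cork up in the nest. Just before lowering it measured about 2.2 mm before the back stop and within 0.5 mm of the middle of the guides. It touched down with about 6 N, and I released it while the catch was still on.
- **Catch:** I pushed the red tab down to its end stop. The pictures show it sloping about 40–45° below level, which is fully off. One reading was higher than intended: the fingers pressed briefly at about 61 N when the catch bottomed out, below the 120 N wrist limit. I backed off at once.
- **Lever:** I led the grip round its arc at about 0.5 rad/s and slowed to about 0.15 rad/s or less where the foot met the cork. It reached 1.83 rad at the stop; I went up to 33 N to confirm it, then held for 5 s at about 25 N.
- **Last checks:** The final side and top pictures show the foot on the cork, the tile in the nest and the catch off. The bench items in those views looked undisturbed. The views were cropped, so I did not check every item at the end.

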